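# Return a screw case to its place in a tight row

### The arm

A 7-joint arm with a two-finger parallel gripper is mounted at the origin on a cart in front of the work surface, level with it; the furniture and walls round the work are solid. World frame = base frame: x ahead of the robot, y to its left, z up, the work surface at z = 0. Lengths are in m, angles in degrees, forces in N, time in s.
With the tool pointing down it reaches from about 0.425 to 0.875 m from the base axis. Payload 9.9 kg.
Tool frame: the origin (TCP) lies on the mounting face of the last link; the fingertips stand 173 mm ahead of it and the grasp point (between the pads) lies 155 mm ahead of it; z points along the fingers, y is the direction in which the jaws open and shut (so a half turn about z gives the same grasp; the last joint's range is limited). The gripper opens to 85 mm and grips with 20 to 120 N. Pads are 22 mm wide; open, the fingers measure 114 mm over their backs; the gripper's body (76 mm by 85 mm) begins 54 mm behind the grasp point. The pads swing forward as they close: fully open they stand 13 mm farther back than shut.
Start: joints at [66.131, 32.985, 1.427, 82.34, -0.859, 64.687, -3.237], TCP at [0.221, -0.638, 0.405] pointing down, gripper open.
Joint ranges: [-157.87, 157.87], [-19.46, 123.44], [-87.15, 90], [11.01, 140.99], [-62.26, 242.26], [9.8, 113.94], [-161.44, 161.44]. Speed limits (degrees/s): [127.2, 127.2, 172.46, 172.46, 180, 180, 180].

### API

Orientations are given as a 3x3 rotation matrix whose columns are the frame's x, y, z axes.
In Python, from workcell import read_state, grab_frame, calibration, job_done, recognise gives the robot as it stands.
- The arm moves only by the tool jog_arm, never from a script. Its argument "deltas" is text: rows parted by semicolons, each of 5 numbers parted by spaces: the shift along the tool's x, y, z in m, then the turn about the tool's z in rad, then the finger opening in m, from 0 to 0.0854. A call has 1 to 5 rows; each row is the pose to reach, as a shift and turn from the pose measured when the call began, along the tool's axes at that moment; what a row does not reach only later rows make up. A row lasts 1/12 s, in which the tool goes at most 41.7 mm and 7.16 degrees, less where a joint would pass 70% of its speed; a pose out of reach is approached as far as the arm can. A call with a gripper value outside its range is refused whole. The fingers move at their own pace and stop on an object; "squeeze" is the grip in N (left out, the last holds). Time passes only in rows, so rows that repeat a pose let the fingers close. It gives the time, the measured TCP pose, the force and the opening at its end, in the units of the state.
- read_state(): the state, without advancing time (a new reading comes with each control period).
- grab_frame(name): name is "scene" or "top"; returns the picture (480x640x3 uint8, red, green, blue); there is no depth.
- calibration(name): a dict with "fx", "fy", "cx", "cy" (pixels), "rvec" (rotation vector, rad) and "tvec" (3), from world to camera coordinates, as OpenCV has them. Camera axes: x right, y down, z forward; pixel columns grow to the right and rows downward; lengths in m; the calibration is good to about 2 mm. A picture is of the moment at which its call begins. calibration takes no time and is no camera call.
- job_done(): hands the job in, once; it reports no verdict.
Trained networks look in the newest picture that a camera, given by its name, has taken for a name from the list of things; names that differ only in an ending like _2 or _b are one class to them, and where a whole thing is asked for, a point or a joint stands for the part that bears it (a point fixed in the world has none). Each returns a list of dicts, best first, with "confidence" (0 to 1); they miss things now and then, are a little off and sometimes report something else, mostly with a low value. They report only what shows in the picture. A call takes as long as a camera call.
- recognise(camera, query): "position" ([column, row] as shares, 0 to 1, of the picture: columns of its width, rows of its height, amid what is visible of it).
The state is a dict: "time": time; "joints": joint angles; "dq": joint speeds; "effort": joint torques, N m; "tool_pos": TCP position; "tool_rot": TCP orientation; "contact_force": force on the tool from outside, world axes, zero at the start; "ft_torque": the same for the moment, N m; "finger_gap": opening from 0.0 (shut) to 1.0 (fully open).
Only numpy, scipy, OpenCV 4.12 (cv2) and the standard library are available. Lean on these libraries where they do the work, as an engineer would, in place of code of your own. Each camera call takes 0.05 s, during which the arm holds its last target.

### The job

Put the white screw case back in the row on the rack, in the place directly to the right of the red case: slide the cases on that side apart to make room, slide the white case in until it is fully home against the back board, then push the bookend up until its rubber-backed face presses on the row with a few newtons and leave it so, no play left, every case upright and back against the board. Work gently: nothing in the row may be pressed or squeezed with more than about 15 N, and leave the other things on the table alone.

Things in the scene. Friction and masses are not known exactly. Their poses are not given: they have to be found in the camera images.
- rack: fixed wooden rack, 226 mm wide (its y), 136 deep (x), open in front and on top. Origin: centre of the underside; x to the back board, y to the left cheek (as the robot sees it), z up. Floor top at z = 10 mm, front edge at x = -66. Three cases stand against the left cheek, nearly touching, then the bookend; yellow is always next to the bookend, red and blue either way round
- back_board: the rack's fixed back board, 226 mm wide, 12 thick, 52 high. Origin: middle of its inner (front) face at floor level (rack x = +58 mm, y = 0, z = 10); axes as the rack's; its top is 62 mm over the table. A case home against the board has its origin 55 mm in front of this face
- rack_cheek (a point): middle of the left cheek's inner face at floor level (rack x = -2 mm, y = +96, z = 10; the cheek's top is at z = 70).
- red_case: red plastic screw case, stands in the row: block 110 mm deep (its x), 40 thick (y), 70 high, vertical edges rounded to 10 mm; black grip tab centred on top, 40 (x) by 12 (y), 32 high, total height 102 mm. About 0.15 kg; slippery sides and underside (slides at 0.2 to 0.4 N), tab not slippery. Origin: centre of the underside, z up; in the row its x lies along the rack's x
- blue_case: blue plastic screw case, stands in the row: block 110 mm deep (its x), 40 thick (y), 70 high, vertical edges rounded to 10 mm; black grip tab centred on top, 40 (x) by 12 (y), 32 high, total height 102 mm. About 0.15 kg; slippery sides and underside (slides at 0.2 to 0.4 N), tab not slippery. Origin: centre of the underside, z up; in the row its x lies along the rack's x
- yellow_case: yellow plastic screw case, stands in the row, next to the bookend: block 110 mm deep (its x), 40 thick (y), 70 high, vertical edges rounded to 10 mm; black grip tab centred on top, 40 (x) by 12 (y), 32 high, total height 102 mm. About 0.15 kg; slippery sides and underside (slides at 0.2 to 0.4 N), tab not slippery. Origin: centre of the underside, z up; in the row its x lies along the rack's x
- white_case: white plastic screw case, the one to put back; starts on the table left of the rack: block 110 mm deep (its x), 40 thick (y), 70 high, vertical edges rounded to 10 mm; black grip tab centred on top, 40 (x) by 12 (y), 32 high, total height 102 mm. About 0.15 kg; slippery sides and underside (slides at 0.2 to 0.4 N), tab not slippery. Origin: centre of the underside, z up; in the row its x lies along the rack's x
- bookend: dark wooden bookend right of the row, slides along the rack's y (45 mm in all, hard stop on the right); 100 mm deep, 24 thick (12 either side of its origin), 70 high, steel tab on top centre 40 (x) by 12 (y), 32 high. Stiff rubber-backed face (20 N per mm). Friction of about 3.5 N holds it where it is left. Origin: centre of its underside, on the rack floor; axes as the rack's
- rack_stop (a point): middle of the low right end's inner face at floor level (rack x = -2 mm, y = -96, z = 10; its top is at z = 32). With the bookend at its right stop a row of four has 5 mm of play
- cork_block: brown sanding block 126x94x29 mm, on the table right of the rack; bystander. Origin: centre of the underside
- offcut_2: wood offcut 127x82x32 mm, on the table left of the rack; bystander. Origin: centre of the underside
- screw_jar_2: white jar with yellow lid, 68 mm across, 90 mm high, on the table far left; bystander. Origin: centre of the underside

How it is judged:
By the outcome, as a careful person would: the job done as asked, in the order asked, and still so for the second after the job is handed in, with the robot touching nothing.
It also fails if it takes over 72 s, if anything falls off the work surface, if the arm or the gripper's body presses on something with over 40 N, if the wrist force passes 120 N, or if a joint passes its speed limit or range.

## Working session

There is one attempt and no reset: what is moved stays moved. The work goes in short steps, Python scripts to look and compute and a tool call to move; the robot and the scene stay as the last step left them, time stands still between calls to the robot, and variables do not carry over. Pictures are saved under pics/ and viewed, and the job is handed in when it is done.

Besides the shell and the picture viewer there is one more tool, called after "Call:" as name(argument=value, ...) on one line, values as JSON. jog_arm: Moves the arm, as the interface text tells. Its arguments: {"type":"object","properties":{"deltas":{"type":"string"},"squeeze":{"type":"number"}},"required":["deltas"]}

```bash
ls; mkdir -p pics; python3 - <<'E'
from workcell import *
import cv2
s=read_state(); print(s)
for n in("scene","top"):
    f=grab_frame(n); cv2.imwrite(f"pics/{n}0.png",f[:,:,::-1]); print(calibration(n))
E
```

```text
pics
{'time': 0.0, 'joints': array([66.13135823, 33.03524148,  1.42382114, 82.38709006, -0.85972068,
       64.68570586, -3.23777137]), 'dq': array([ 0.06376479, -0.02258945, -0.00132109, -0.02548197, -0.12219836,
        0.10268522, -0.08564496]), 'effort': array([ 8.43310208e-04, -7.65760088e+01,  2.25043841e+00, -2.85970938e+01,
        1.51992263e-02,  1.26710304e-02,  1.85915223e-05]), 'tool_pos': array([ 0.22047212, -0.63780702,  0.40380822]), 'tool_rot': array([[ 9.45130281e-01,  3.26693040e-01, -6.39308821e-04],
       [ 3.26693654e-01, -9.45128971e-01,  1.57618774e-03],
       [-8.92997241e-05, -1.69856089e-03, -9.99998553e-01]]), 'contact_force': array([ 0.52912773,  0.71274097, -0.35881508]), 'ft_torque': array([-0.02652392,  0.0550099 ,  0.01156183]), 'finger_gap': 1.001651132346784}
{'fx': 434.60931247086364, 'fy': 434.60931247086364, 'cx': 320.62507277866405, 'cy': 239.05194397757757, 'rvec': array([ 0.64983226, -2.49430471,  1.37063146]), 'tvec': array([0.51611205, 0.20431652, 1.06520783])}
{'fx': 615.4445139748901, 'fy': 615.4445139748901, 'cx': 326.0484802145883, 'cy': 252.3430390916612, 'rvec': array([ 2.09187491, -2.15260624,  0.17947705]), 'tvec': array([0.06862847, 0.59247864, 1.68649795])}
```

View pics/scene0.png

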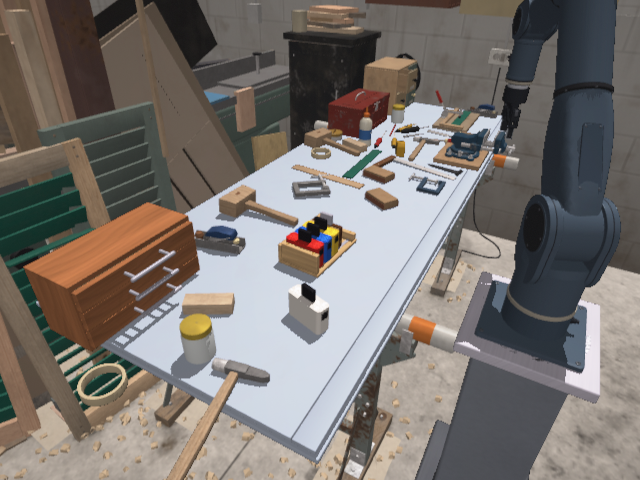

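View pics/top0.png

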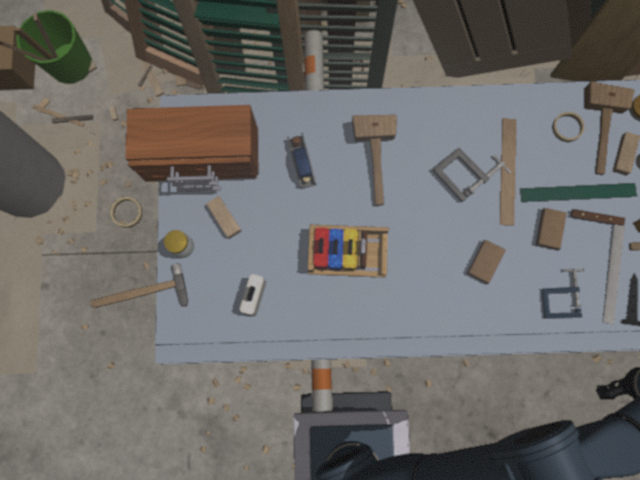

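The row from the left is red, blue, yellow, then the bookend, so white goes between red and blue. In the top view the rack is at about (347,250), the white case at (250,295). I'll zoom in for precision.

```bash
cat > h.py <<'E'
import numpy as np,cv2
from workcell import *
C={n:calibration(n) for n in("scene","top")}
def K(n):
    c=C[n];return np.array([[c['fx'],0,c['cx']],[0,c['fy'],c['cy']],[0,0,1]])
def proj(n,P):
    return cv2.projectPoints(np.asarray(P,float).reshape(-1,1,3),C[n]['rvec'],C[n]['tvec'],K(n),None)[0][:,0]
def ray(n,uv,z):
    R=cv2.Rodrigues(C[n]['rvec'])[0];t=C[n]['tvec'];o=-R.T@t
    d=R.T@np.linalg.inv(K(n))@np.array([uv[0],uv[1],1.])
    return o+d*(z-o[2])/d[2]
def crop(n,f,x0,y0,x1,y1,out,s=8):
    c=cv2.resize(f[y0:y1,x0:x1],None,fx=s,fy=s,interpolation=cv2.INTER_CUBIC)
    for x in range(-(-x0//10)*10,x1,10): cv2.putText(c,str(x),(int((x-x0+.5)*s),10),0,.35,(255,0,255),1); cv2.line(c,(int((x-x0+.5)*s),12),(int((x-x0+.5)*s),18),(255,0,255),1)
    for y in range(-(-y0//10)*10,y1,10): cv2.putText(c,str(y),(0,int((y-y0+.5)*s)),0,.35,(255,0,255),1); cv2.line(c,(22,int((y-y0+.5)*s)),(28,int((y-y0+.5)*s)),(255,0,255),1)
    cv2.imwrite(out,c[:,:,::-1])
E
python3 - <<'E'
from h import *
f=cv2.imread('pics/top0.png')[:,:,::-1]
crop('top',f,300,215,395,285,'pics/t0r.png');crop('top',f,225,260,295,325,'pics/t0w.png')
f=cv2.imread('pics/scene0.png')[:,:,::-1]
crop('scene',f,270,205,370,280,'pics/s0r.png');crop('scene',f,275,275,345,345,'pics/s0w.png')
for p in((347,250),(250,295)): print(ray('top',p,0.05))
for q in("rack","white_case","bookend","red_case","blue_case","yellow_case"):
    for r in recognise("top",q)[:2]: p=np.array(r['position'])*[640,480];print(q,r['confidence'],p,ray('top',p,.08))
E
```

```text
[ 0.59985697 -0.00786991  0.05      ]
[0.47975688 0.26812451 0.05      ]
rack 0.69 [363.776 252.192] [ 0.58672632 -0.05350849  0.08      ]
white_case 0.9 [252.096 293.904] [0.47918351 0.25828875 0.08      ]
bookend 0.66 [361.792 248.688] [ 0.59680272 -0.04836963  0.08      ]
bookend 0.33 [320.896 248.784] [0.59993895 0.06550902 0.08      ]
red_case 0.64 [319.296 245.616] [0.60906269 0.06973931 0.08      ]
red_case 0.23 [334.976 250.32 ] [0.59441413 0.02641275 0.08      ]
blue_case 0.74 [332.608 250.608] [0.59379583 0.0330292  0.08      ]
yellow_case 0.85 [350.592 247.584] [ 0.60086377 -0.0173127   0.08      ]
```

View pics/t0r.png

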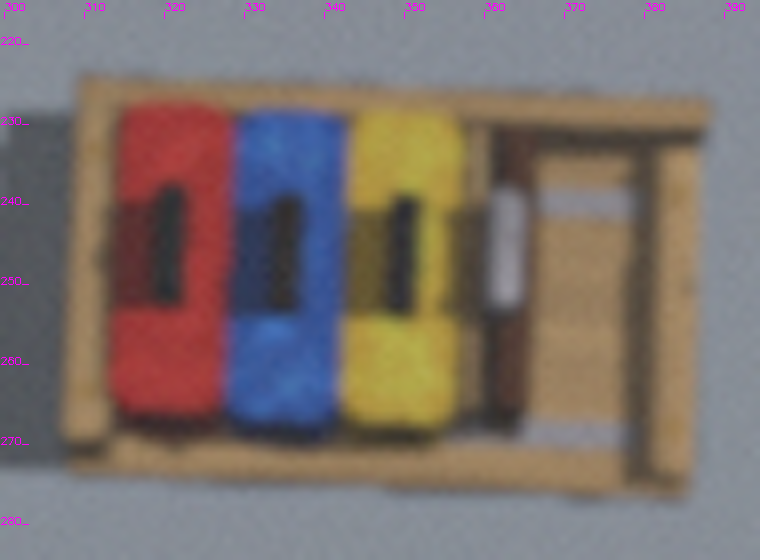

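View pics/t0w.png

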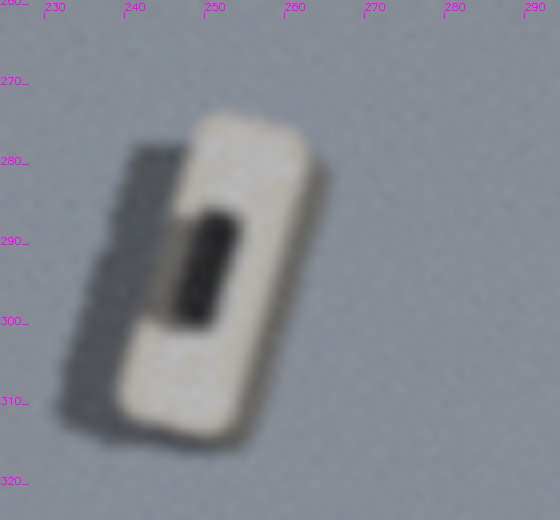

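View pics/s0r.png

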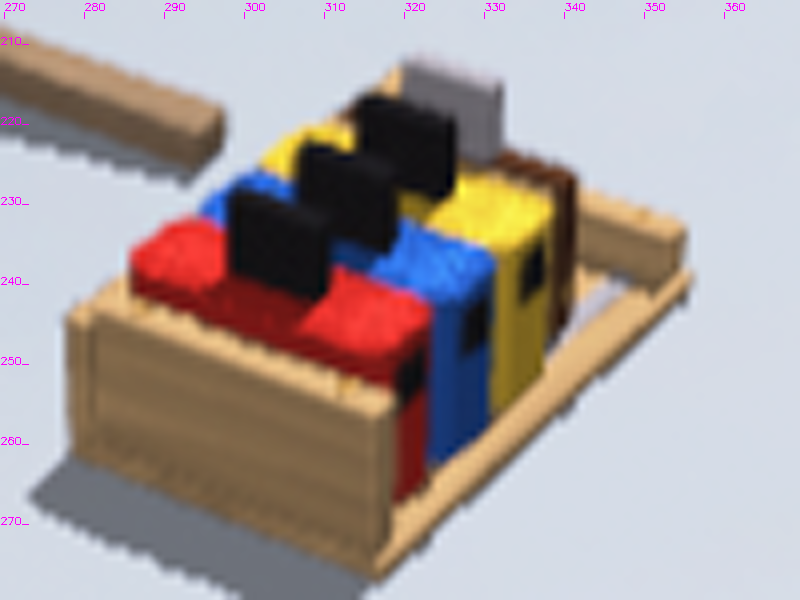

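View pics/s0w.png

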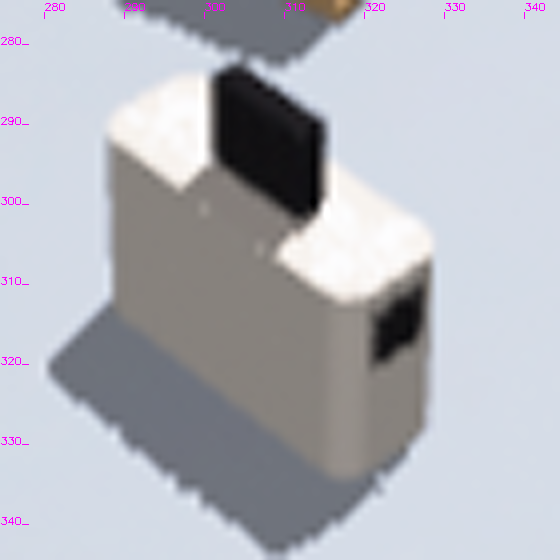

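```bash
cat > fit.py <<'E'
from h import *
from scipy.optimize import least_squares
def cr(x,y,x0,y0): return [x/8+x0-.5,y/8+y0-.5]
def T(p,L):
    c,s=np.cos(p[2]),np.sin(p[2]);L=np.asarray(L,float)
    return np.c_[p[0]+c*L[:,0]-s*L[:,1],p[1]+s*L[:,0]+c*L[:,1],L[:,2]]
top=[([.07,.113,.062],cr(80,76,300,215)),([.07,-.113,.062],cr(711,102,300,215)),([-.066,-.113,.0],cr(688,500,300,215)),([-.066,.113,.0],cr(70,472,300,215))]
sc=[([-.066,.113,0],cr(378,580,270,205)),([-.066,-.113,.01],cr(691,280,270,205)),([.07,.113,0],cr(78,455,270,205)),([-.066,-.113,0],cr(685,297,270,205))]
def solve(a,b):
    def r(p):
        o=[]
        if a:o.append(proj('top',T(p,[q[0] for q in a]))-[q[1] for q in a])
        if b:o.append(proj('scene',T(p,[q[0] for q in b]))-[q[1] for q in b])
        return np.concatenate(o).ravel()
    s=least_squares(r,[.6,-.01,0]);return s.x,np.round(s.fun.reshape(-1,2),1)
if __name__=='__main__':
    for a,b in((top,[]),([],sc),(top,sc)):
        p,r=solve(a,b);print(p,np.degrees(p[2]));print(r.tolist())
    for n in C:
        R=cv2.Rodrigues(C[n]['rvec'])[0];print(n,-R.T@C[n]['tvec'])
E
python3 fit.py
```

```text
[ 0.59927014 -0.01055677 -0.0722747 ] -4.141035143186895
[[-0.3, -0.5], [0.5, -0.5], [0.3, 0.4], [-0.5, 0.6]]
[ 0.59940728 -0.0101278  -0.06730397] -3.856233382320182
[[0.2, 0.8], [0.5, -1.3], [-1.7, 0.4], [1.1, -0.7]]
[ 0.59935427 -0.01045559 -0.07068468] -4.049934018958734
[[-0.4, -0.4], [0.4, -0.6], [0.3, 0.3], [-0.5, 0.6], [0.1, 0.8], [0.6, -1.2], [-1.6, 0.2], [1.2, -0.7]]
scene [0.08797557 0.94380106 0.73775638]
top [0.28312594 0.03720266 1.76591954]
```

```bash
cat > tabs.py <<'E'
from fit import *
from scipy.optimize import minimize
def box(x0,x1,y0,y1,z0,z1): return [[x,y,z] for x in(x0,x1) for y in(y0,y1) for z in(z0,z1)]
def hullmask(n,P,x0,y0,w,h,s=8):
    uv=proj(n,P); hp=cv2.convexHull(uv.astype(np.float32))[:,0]
    m=np.zeros((h*s,w*s),np.uint8)
    cv2.fillConvexPoly(m,np.round(((hp-[x0,y0]+.5)*s-.5)*16).astype(np.int32),1,shift=4)
    return m.reshape(h,s,w,s).mean((1,3))
def roundbody(z1):
    a=np.linspace(0,2*np.pi,32,endpoint=False);c,s=np.cos(a),np.sin(a)
    xy=np.c_[np.sign(c)*.045+c*.01,np.sign(s)*.01+s*.01]
    return np.vstack([np.c_[xy,np.full(32,z)] for z in z1])
E
cat > w.py <<'E'
from tabs import *
# white: tab (dark) + top face (bright) fits in each camera
import sys
ft=cv2.imread('pics/top0.png')[:,:,::-1].astype(float);fs=cv2.imread('pics/scene0.png')[:,:,::-1].astype(float)
for n,f,(x0,y0,w,h),wt in(('top',ft,(235,265,35,60),(90,150,185)),('scene',fs,(282,278,52,60),(90,180,240))):
    g=f[y0:y0+h,x0:x0+w].mean(2)
    warm=(f[y0:y0+h,x0:x0+w,0]-f[y0:y0+h,x0:x0+w,2])
    # model-based: tab darkness and top-face brightness
    def pred(p,full=False):
        tab=hullmask(n,T(p,box(-.02,.02,-.006,.006,.07,.102)),x0,y0,w,h)
        bod=hullmask(n,T(p,roundbody((0,.07))),x0,y0,w,h)
        tf=hullmask(n,T(p,roundbody((.07,))),x0,y0,w,h)
        return tab,bod,tf
    def cost(p):
        tab,bod,tf=pred(p); a=np.clip((90-g)/60,0,1) if n=='top' else np.clip((80-g)/60,0,1)
        wm=np.clip((warm+4)/8,0,1)*(g>0)  # body warm vs bluish table
        b=np.maximum(bod,tab)
        return ((tab-a)**2*(tab+bod>0)).sum()*2+((b-np.maximum(wm,a*(b>0)))**2).sum()
    best=None
    for yaw in(-.2,-.3,-.4):
        r=minimize(cost,[.475,.262,yaw],method='Nelder-Mead',options=dict(initial_simplex=[[.475,.262,yaw],[.485,.262,yaw],[.475,.272,yaw],[.475,.262,yaw+.1]],xatol=1e-4))
        if best is None or r.fun<best.fun: best=r
    print(n,best.x,np.degrees(best.x[2]),best.fun)
    wm=np.clip((warm+4)/8,0,1); cv2.imwrite(f'pics/wm_{n}.png',cv2.resize((wm*255).astype(np.uint8),None,fx=6,fy=6))
E
python3 w.py
cat > row.py <<'E'
from tabs import *
import sys
def fitrow(ft,rack,guess):
    # tabs' y (rack frame) and x by dark blob in top view
    out={}
    for k,y in guess.items():
        p0=T(rack,[[.003,y,.09]])[0]; u=proj('top',[[p0[0],p0[1],.112]])[0]
        x0,y0=int(u[0])-9,int(u[1])-14;w,h=18,28
        g=ft[y0:y0+h,x0:x0+w].mean(2)
        return_
E
python3 - <<'E'
from h import *
f=cv2.imread('pics/top0.png')[:,:,::-1].astype(int)
for y in (242,246,250): print(y,f[y,312:370].tolist() if 0 else [int(v.sum()//3) for v in f[y,308:370]])
E
```

```text
top [ 0.4810436   0.26342967 -0.30322822] -17.37369750445873 121.02910168306327
scene [ 0.48021569  0.26253896 -0.32181821] -18.438825416924463 186.40072277681327
242 [88, 108, 126, 124, 108, 87, 68, 64, 63, 64, 54, 54, 51, 51, 62, 74, 88, 89, 91, 87, 86, 76, 65, 63, 64, 55, 53, 49, 53, 66, 82, 96, 97, 96, 95, 93, 86, 81, 79, 77, 62, 53, 51, 62, 94, 118, 120, 105, 85, 76, 69, 67, 73, 97, 121, 135, 134, 114, 94, 103, 119, 127]
246 [96, 114, 122, 114, 94, 75, 65, 63, 61, 64, 58, 54, 51, 54, 62, 80, 89, 92, 90, 87, 81, 69, 67, 65, 66, 61, 52, 54, 57, 75, 94, 100, 97, 92, 90, 81, 76, 79, 79, 74, 61, 55, 53, 69, 101, 122, 127, 113, 87, 74, 68, 67, 79, 104, 129, 140, 131, 105, 89, 103, 120, 123]
250 [102, 118, 124, 123, 106, 82, 65, 60, 61, 60, 58, 53, 48, 55, 65, 84, 93, 95, 86, 77, 72, 66, 66, 64, 63, 60, 51, 55, 64, 78, 91, 98, 93, 98, 89, 83, 78, 79, 77, 72, 61, 51, 56, 75, 106, 122, 128, 111, 88, 71, 69, 66, 79, 109, 138, 150, 137, 107, 92, 107, 119, 122]
```

```bash
cat > over.py <<'E'
from tabs import *
import sys
RACK=[.5993,-.0105,np.radians(-4.05)]
def overlay(n,f,items,crop_,out,s=8):
    x0,y0,x1,y1=crop_
    c=np.ascontiguousarray(cv2.resize(f[y0:y1,x0:x1],None,fx=s,fy=s,interpolation=cv2.INTER_CUBIC)[:,:,::-1])
    for P,closed in items:
        uv=((proj(n,P)-[x0,y0]+.5)*s).astype(np.int32)
        cv2.polylines(c,[uv.reshape(-1,1,2)],closed,(0,255,0),1)
    cv2.imwrite(out,c)
def rect(x0,x1,y0,y1,z): return [[x0,y0,z],[x1,y0,z],[x1,y1,z],[x0,y1,z]]
def rowitems(R,ys,yb,cx=.003):
    it=[(T(R,rect(.058,.07,-.113,.113,.062)),True),(T(R,rect(-.066,.07,-.113,.113,0)),True)]
    for y in ys:
        it+=[(T(R,rect(cx-.02,cx+.02,y-.006,y+.006,.112)),True),(T(R,rect(cx-.055,cx+.055,y-.02,y+.02,.08)),True)]
    it+=[(T(R,rect(cx-.02,cx+.02,yb-.006,yb+.006,.112)),True),(T(R,rect(cx-.05,cx+.05,yb-.012,yb+.012,.08)),True)]
    return it
E
python3 - <<'E'
from over import *
ft=cv2.imread('pics/top0.png')[:,:,::-1];fs=cv2.imread('pics/scene0.png')[:,:,::-1]
it=rowitems(RACK,[.0758,.0355,-.0048],-.042)
W=[.4806,.263,np.radians(-18)]
overlay('top',ft,it,(300,215,395,285),'pics/o1.png')
overlay('scene',fs,it,(270,205,370,280),'pics/o2.png')
wi=[(T(W,rect(-.02,.02,-.006,.006,.102)),True),(T(W,rect(-.055,.055,-.02,.02,.07)),True),(T(W,rect(-.055,.055,-.02,.02,.0)),True)]
overlay('top',ft,wi,(225,260,295,325),'pics/o3.png')
overlay('scene',fs,wi,(275,275,345,345),'pics/o4.png')
a=[cv2.imread(f'pics/o{i}.png') for i in(1,2)];b=[cv2.imread(f'pics/o{i}.png') for i in(3,4)]
cv2.imwrite('pics/o34.png',cv2.resize(np.hstack([b[0],b[1][:520]]),(800,int(520*800/1120))))
E
```

```text
(no output)
```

View pics/o1.png

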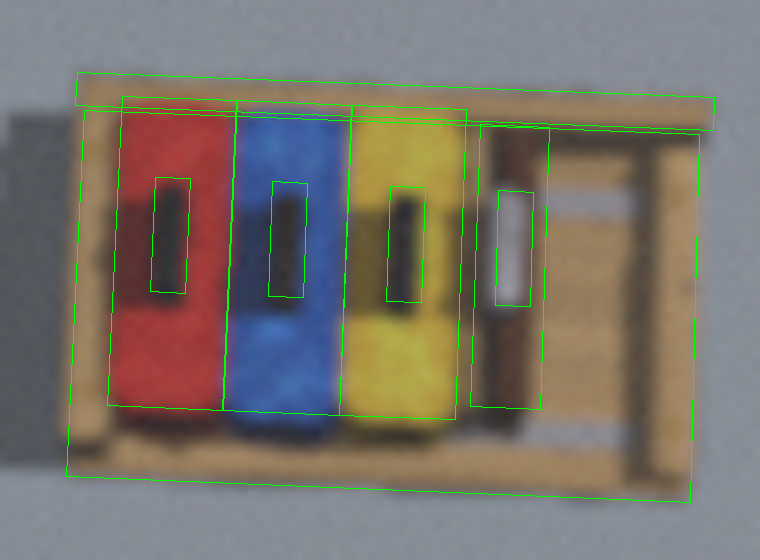

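View pics/o2.png

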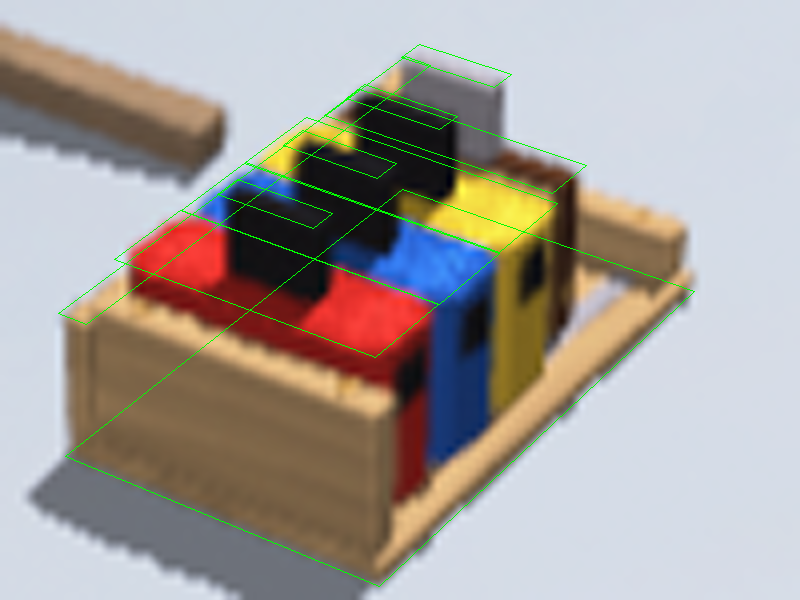

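View pics/o34.png

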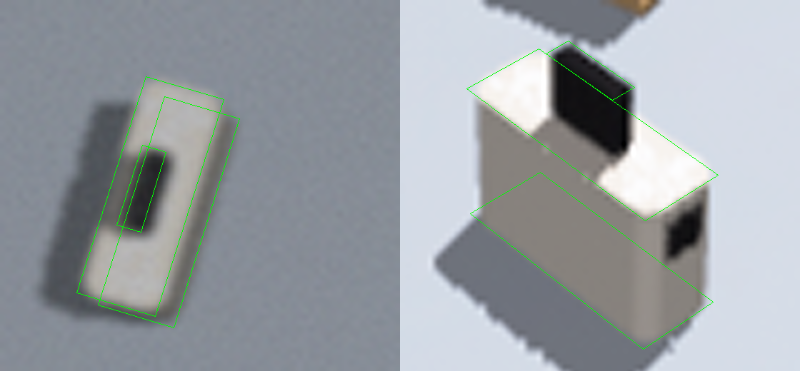

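```bash
cat > mv.py <<'E'
import numpy as np,sys
from workcell import read_state
R=[.5993,-.0105,np.radians(-4.05)]
def w(x,y):
    c,s=np.cos(R[2]),np.sin(R[2]);return R[0]+c*x-s*y,R[1]+s*x+c*y
def toolrack(s):
    p=s['tool_pos'][:2]-np.array(R[:2]);c,sn=np.cos(R[2]),np.sin(R[2]);return c*p[0]+sn*p[1],-sn*p[0]+c*p[1]
# usage: mv.py r|w x y z yawdeg(rel. to frame)
if __name__=='__main__':
    s=read_state();Q=s['tool_rot'];a=np.arctan2(Q[1,0],Q[0,0])
    print('t',round(s['time'],2),'rack xy mm',np.round(np.array(toolrack(s))*1e3,1),'z',round(s['tool_pos'][2]*1e3,1),'yawrel',round(np.degrees(a-R[2]),2),'F',np.round(s['contact_force'],2),'gap',round(s['finger_gap']*85.4,1), 'tilt',np.round(Q[2,:2],4))
    if len(sys.argv)>1:
        f,x,y,z,yw=sys.argv[1],*map(float,sys.argv[2:6]);yw=np.radians(yw)
        if f=='r': X,Y=w(x,y);yw+=R[2]
        else: X,Y=x,y
        d=Q.T@(np.array([X,Y,z])-s['tool_pos']);t=-(yw-a);t=(t+np.pi)%(2*np.pi)-np.pi
        print('deltas',np.round(d,4),'turn',round(t,4),'dist',round(np.linalg.norm(d),3))
E
python3 mv.py r .003 -.0445 .36 0; python3 -c "
from mv import *;print(w(.003,-.0445),w(-.126,.0335))"
```

```text
t 0.4 rack xy mm [-333.5 -652.6] z 404.6 yawrel 23.12 F [-0.61 -0.06 -0.45] gap 85.2 tilt [-0.     -0.0003]
deltas [ 0.5483 -0.4271  0.0447] turn 0.4035 dist 0.696
(np.float64(0.599149607515312), np.float64(-0.05510075539831752)) (np.float64(0.4759806516802441), np.float64(0.031815343907272045))
```

Call:
jog_arm(deltas="0.548 -0.427 0.0 0.4035 0.03;0.548 -0.427 0.0 0.4035 0.03;0.548 -0.427 0.0 0.4035 0.03;0.548 -0.427 0.0 0.4035 0.03;0.548 -0.427 0.0 0.4035 0.03", squeeze=20)

```text
time: 0.82
tool_pos: [0.3347, -0.4615, 0.4048]
tool_rot: [[0.997, -0.073, 0.0], [-0.073, -0.997, 0.0], [0.0, -0.0, -1.0]]
contact_force: [1.6, 0.1, 0.1]
finger_gap: 0.355
```

```bash
python3 mv.py r .003 -.0445 .36 0
```

```text
t 0.82 rack xy mm [-232.1 -468.5] z 404.8 yawrel -0.16 F [1.64 0.07 0.12] gap 30.3 tilt [ 0.0001 -0.0001]
deltas [ 0.2339 -0.4247  0.0448] turn -0.0027 dist 0.487
```

Call:
jog_arm(deltas="0.234 -0.4247 0.03 -0.0027 0.03;0.234 -0.4247 0.03 -0.0027 0.03;0.234 -0.4247 0.03 -0.0027 0.03;0.234 -0.4247 0.03 -0.0027 0.03;0.234 -0.4247 0.03 -0.0027 0.03")

```text
time: 1.23
tool_pos: [0.448, -0.287, 0.3921]
tool_rot: [[0.997, -0.071, 0.001], [-0.071, -0.997, -0.0], [0.001, 0.0, -1.0]]
contact_force: [0.1, 0.3, 0.1]
finger_gap: 0.351
```

```bash
python3 mv.py r .003 -.0445 .36 0
```

```text
t 1.23 rack xy mm [-131.4 -286.5] z 392.1 yawrel -0.01 F [0.11 0.33 0.1 ] gap 30.0 tilt [0.0008 0.0002]
deltas [ 0.1343 -0.242   0.0322] turn -0.0001 dist 0.279
```

Call:
jog_arm(deltas="0.1343 -0.242 0.03 0 0.03;0.1343 -0.242 0.03 0 0.03;0.1343 -0.242 0.03 0 0.03;0.1343 -0.242 0.03 0 0.03;0.1343 -0.242 0.03 0 0.03")

```text
time: 1.65
tool_pos: [0.561, -0.1133, 0.3699]
tool_rot: [[0.997, -0.071, 0.001], [-0.071, -0.997, -0.0], [0.001, 0.0, -1.0]]
contact_force: [1.4, -1.3, 0.4]
finger_gap: 0.351
```

```bash
python3 mv.py r .003 -.0445 .31 0
```

```text
t 1.65 rack xy mm [ -31.  -105.2] z 369.9 yawrel -0.01 F [ 1.42 -1.29  0.42] gap 30.0 tilt [0.0013 0.0003]
deltas [ 0.0339 -0.0607  0.0599] turn -0.0002 dist 0.092
```

Call:
jog_arm(deltas="0.0339 -0.0607 0.03 0 0.03;0.0339 -0.0607 0.06 0 0.03;0.0339 -0.0607 0.06 0 0.03;0.0339 -0.0607 0.06 0 0.03;0.0339 -0.0607 0.06 0 0.03")

```text
time: 2.07
tool_pos: [0.5988, -0.0558, 0.3097]
tool_rot: [[0.997, -0.071, -0.0], [-0.071, -0.997, -0.001], [-0.0, 0.001, -1.0]]
contact_force: [-0.0, -0.8, 0.6]
finger_gap: 0.351
```

```bash
python3 mv.py r .003 -.0445 .31 0; python3 - <<'E'
from h import *
crop('scene',grab_frame('scene'),260,180,360,280,'pics/s1.png',8)
crop('top',grab_frame('top'),290,205,400,290,'pics/t1.png',7)
E
```

```text
t 2.07 rack xy mm [  2.7 -45.2] z 309.7 yawrel -0.01 F [-0.   -0.85  0.56] gap 29.9 tilt [-0.0003  0.0012]
deltas [ 0.0003 -0.0007 -0.0003] turn -0.0002 dist 0.001
```

View pics/s1.png

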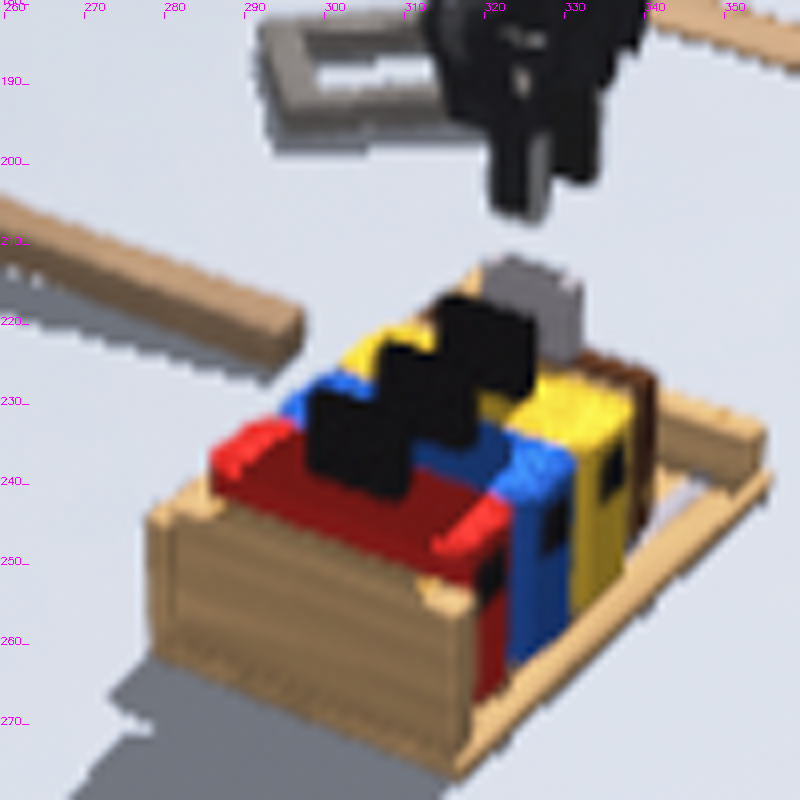

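View pics/t1.png

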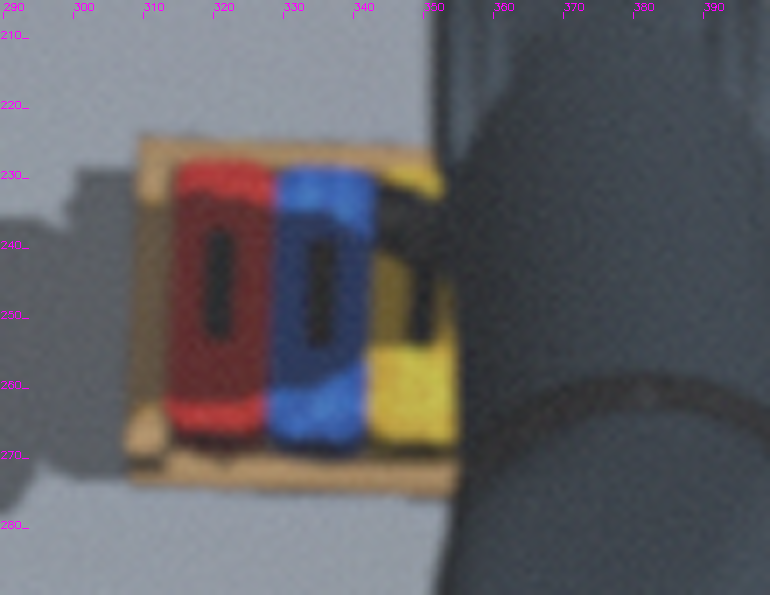

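```bash
cat > fing.py <<'E'
from over import *
import mv
s=read_state();x,y=mv.toolrack(s);z=s['tool_pos'][2];g=s['finger_gap']*.0854/2
print(x,y,z,g)
def fingers(x,y,z,g,sw=0.0):
    return [T(RACK,rect(x-.011,x+.011,y+a*g,y+a*(g+.0145),z-.173+sw)) for a in(1,-1)]
if __name__=='__main__':
    for F in fingers(x,y,z,g): print(proj('scene',F).round(1).tolist())
    # rack features predicted
    for L in([.07,.113,.062],[-.062,.113,.07],[-.062,-.113,.032],[.003-.02,-.0395+.006,.112],[.003+.02,-.0395+.006,.112],[.003-.02,-.0048+.006,.112],[.003-.02,-.0048+.006,.08]): print(L,proj('scene',T(RACK,[L])).round(1))
E
python3 fing.py
```

```text
0.002853431581390715 -0.04671674413044665 0.3112592638097246 0.014951845891310723
[[328.2, 207.3], [321.7, 205.2], [319.0, 207.2], [325.5, 209.2]]
[[333.5, 203.2], [327.2, 201.2], [329.8, 199.4], [336.1, 201.3]]
[0.07, 0.113, 0.062] [[276.9 243.7]]
[-0.062, 0.113, 0.07] [[316.  256.5]]
[-0.062, -0.113, 0.032] [[355.8 231.9]]
[-0.017, -0.0335, 0.112] [[330.8 215.8]]
[0.023, -0.0335, 0.112] [[319.3 212. ]]
[-0.017, 0.0012000000000000005, 0.112] [[324.5 220.7]]
[-0.017, 0.0012000000000000005, 0.08] [[324.2 230.3]]
```

Call:
jog_arm(deltas="0 -0.001 0.024 0 0.03;0 -0.001 0.024 0 0.03;0 -0.001 0.024 0 0.03")

```text
time: 2.42
tool_pos: [0.5984, -0.0579, 0.288]
tool_rot: [[0.997, -0.076, 0.002], [-0.076, -0.997, -0.002], [0.002, 0.002, -1.0]]
contact_force: [-0.5, 0.6, 0.4]
finger_gap: 0.353
```

```bash
python3 mv.py r .003 -.0445 .26 0; python3 mv.py r .003 -.0445 .26 0
```

```text
t 2.42 rack xy mm [  2.5 -47.4] z 288.0 yawrel -0.29 F [-0.47  0.64  0.44] gap 30.1 tilt [0.0023 0.002 ]
deltas [ 0.0004 -0.0029  0.028 ] turn -0.0051 dist 0.028
t 2.42 rack xy mm [  2.5 -47.4] z 288.0 yawrel -0.29 F [-0.47  0.64  0.44] gap 30.1 tilt [0.0023 0.002 ]
deltas [ 0.0004 -0.0029  0.028 ] turn -0.0051 dist 0.028
```

Call:
jog_arm(deltas="0 -0.003 0 -0.005 0.03;0 -0.003 0 -0.005 0.03")

```text
time: 2.58
tool_pos: [0.5988, -0.0552, 0.2895]
tool_rot: [[0.997, -0.071, 0.004], [-0.071, -0.997, -0.002], [0.004, 0.002, -1.0]]
contact_force: [-0.3, 0.3, 0.2]
finger_gap: 0.355
```

```bash
python3 mv.py r .003 -.0445 .26 0
```

```text
t 2.58 rack xy mm [  2.7 -44.6] z 289.5 yawrel -0.03 F [-0.35  0.26  0.25] gap 30.3 tilt [0.0039 0.0019]
deltas [ 0.0002 -0.0002  0.0295] turn -0.0005 dist 0.029
```

Call:
jog_arm(deltas="0 0 0.015 0 0.03;0 0 0.029 0 0.03;0 0 0.029 0 0.03;0 0 0.029 0 0.03")

```text
time: 2.92
tool_pos: [0.5989, -0.0553, 0.2608]
tool_rot: [[0.997, -0.071, 0.003], [-0.071, -0.997, -0.002], [0.003, 0.002, -1.0]]
contact_force: [-0.7, 0.2, 0.2]
finger_gap: 0.35
```

```bash
python3 mv.py r .003 -.0445 .26 0; python3 - <<'E'
from h import *
crop('scene',grab_frame('scene'),260,180,360,280,'pics/s2.png',8)
E
python3 mv.py
```

```text
t 2.92 rack xy mm [  2.7 -44.7] z 260.8 yawrel -0.03 F [-0.68  0.2   0.19] gap 29.9 tilt [0.0033 0.0019]
deltas [ 0.0003 -0.0002  0.0008] turn -0.0005 dist 0.001
t 2.97 rack xy mm [  3.  -44.7] z 261.3 yawrel -0.03 F [ 0.35  0.04 -0.49] gap 30.0 tilt [0.0044 0.0019]
```

View pics/s2.png

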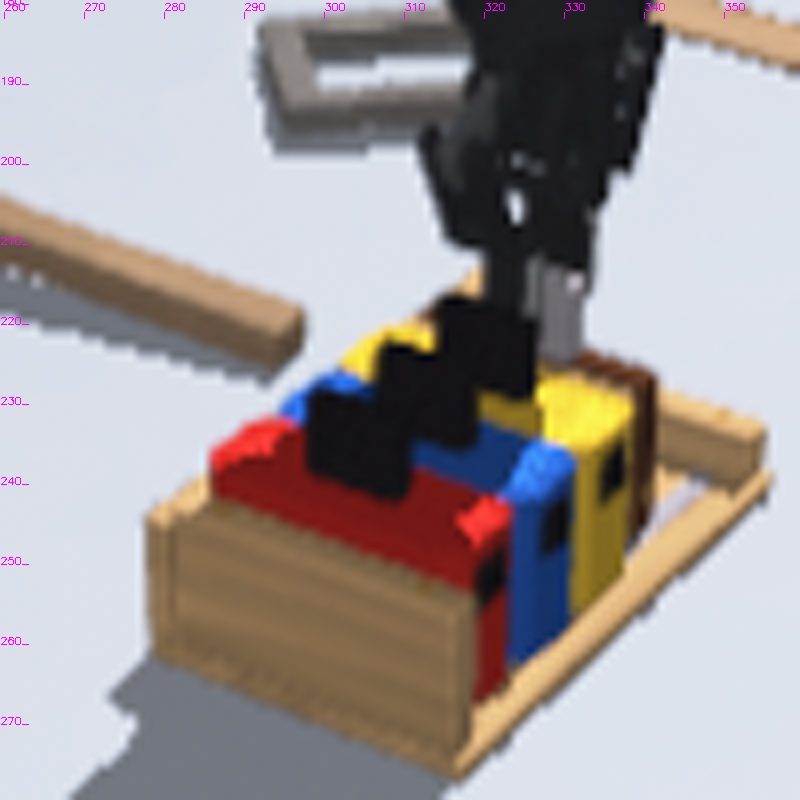

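Call:
jog_arm(deltas="0 0.008 0 0 0.03;0 0.016 0 0 0.03;0 0.024 0 0 0.03;0 0.032 0 0 0.03;0 0.036 0 0 0.03")

```text
time: 3.38
tool_pos: [0.5966, -0.0931, 0.262]
tool_rot: [[0.997, -0.073, 0.006], [-0.073, -0.997, -0.003], [0.006, 0.002, -1.0]]
contact_force: [0.1, 3.5, 3.1]
finger_gap: 0.355
```

```bash
python3 mv.py r .003 -.090 .261 0
```

```text
t 3.38 rack xy mm [  3.2 -82.6] z 262.0 yawrel -0.12 F [0.13 3.48 3.08] gap 30.3 tilt [0.0057 0.0025]
deltas [-0.0001  0.0074  0.001 ] turn -0.0021 dist 0.007
```

Call:
jog_arm(deltas="0 0.001 0 0 0.03;0 0.002 0 0 0.03;0 0.003 0 0 0.03;0 0.004 0 0 0.03;0 0.0045 0 0 0.03")

```text
time: 3.8
tool_pos: [0.5963, -0.0973, 0.262]
tool_rot: [[0.997, -0.072, 0.005], [-0.072, -0.997, -0.003], [0.006, 0.002, -1.0]]
contact_force: [-0.3, 2.6, 1.5]
finger_gap: 0.352
```

```bash
python3 mv.py r .003 -.090 .261 0
```

```text
t 3.8 rack xy mm [  3.2 -86.8] z 262.0 yawrel -0.09 F [-0.28  2.63  1.49] gap 30.0 tilt [0.0056 0.0023]
deltas [-0.0002  0.0032  0.001 ] turn -0.0016 dist 0.003
```

Call:
jog_arm(deltas="0 0.0007 0 0 0.03;0 0.0014 0 0 0.03;0 0.0021 0 0 0.03")

```text
time: 4.05
tool_pos: [0.5963, -0.0984, 0.262]
tool_rot: [[0.997, -0.071, 0.005], [-0.071, -0.997, -0.001], [0.006, 0.001, -1.0]]
contact_force: [0.4, 7.9, 2.4]
finger_gap: 0.352
```

```bash
python3 mv.py r .003 -.090 .261 0
```

```text
t 4.05 rack xy mm [  3.2 -87.9] z 262.0 yawrel -0.04 F [0.39 7.89 2.44] gap 30.1 tilt [0.0055 0.001 ]
deltas [-0.0002  0.0021  0.001 ] turn -0.0007 dist 0.002
```

Call:
jog_arm(deltas="0 -0.003 0 0 0.03;0 -0.003 -0.02 0 0.03;0 -0.003 -0.045 0 0.026;0 -0.003 -0.05 0 0.026;0 -0.003 -0.05 0 0.026")

```text
time: 4.47
tool_pos: [0.5966, -0.0961, 0.3138]
tool_rot: [[0.997, -0.072, 0.009], [-0.072, -0.997, -0.003], [0.009, 0.002, -1.0]]
contact_force: [-0.3, -0.3, -0.7]
finger_gap: 0.304
```

```bash
python3 mv.py r .003 .035 .31 0
```

```text
t 4.47 rack xy mm [  3.4 -85.6] z 313.8 yawrel -0.09 F [-0.28 -0.31 -0.69] gap 26.0 tilt [0.0089 0.0022]
deltas [-0.0006 -0.1206  0.0035] turn -0.0015 dist 0.121
```

Call:
jog_arm(deltas="-0.0006 -0.1206 0.0035 0 0.026;-0.0006 -0.1206 0.0035 0 0.026;-0.0006 -0.1206 0.0035 0 0.026;-0.0006 -0.1206 0.0035 0 0.026;-0.0006 -0.1206 0.0035 0 0.026")

```text
time: 4.88
tool_pos: [0.6045, 0.027, 0.3087]
tool_rot: [[0.998, -0.067, 0.007], [-0.067, -0.998, -0.002], [0.007, 0.002, -1.0]]
contact_force: [0.3, -1.0, -0.1]
finger_gap: 0.307
```

```bash
python3 - <<'E'
from h import *
crop('scene',grab_frame('scene'),260,180,360,280,'pics/s3.png',8)
crop('top',grab_frame('top'),290,205,400,290,'pics/t3.png',7)
E
python3 mv.py r .003 .035 .262 0; python3 fing.py | head -3
```

```text
t 4.98 rack xy mm [ 2.8 34.1] z 309.1 yawrel -0.11 F [-0.21 -0.84 -0.29] gap 25.6 tilt [0.0077 0.0036]
deltas [-0.0002 -0.0011  0.0471] turn -0.002 dist 0.047
0.0028146042580924507 0.03405727767996809 0.30913778122681684 0.012789857506390593
[[313.1, 219.2], [306.5, 216.9], [303.6, 219.1], [310.2, 221.4]]
[[318.2, 215.4], [311.6, 213.2], [314.5, 211.1], [321.0, 213.3]]
```

View pics/s3.png

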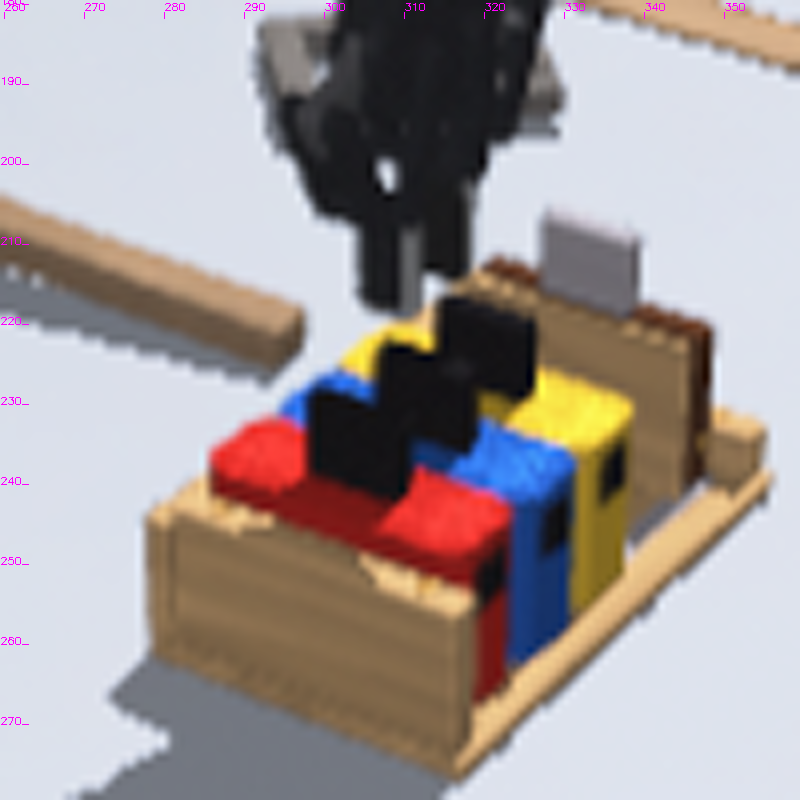

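View pics/t3.png

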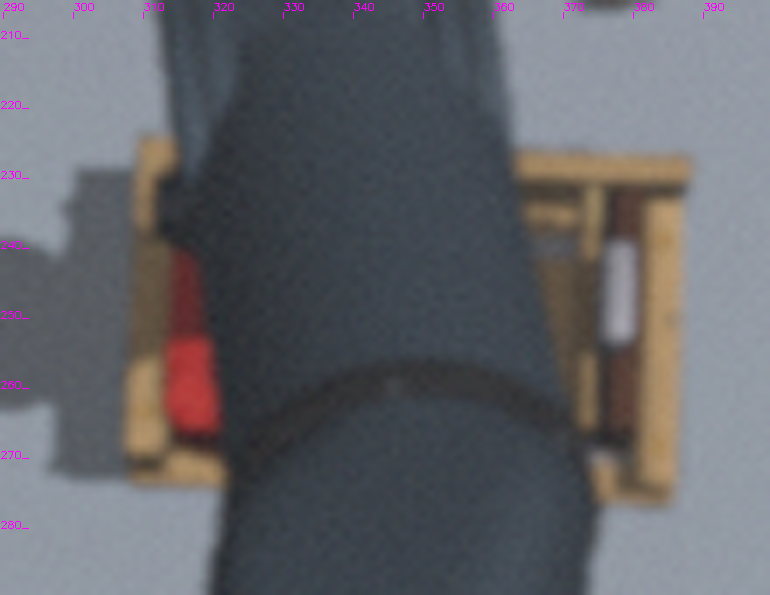

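```bash
python3 - <<'E'
from over import *
for y in(-.0789,.0758,.035,.038,-.005): 
    P=T(RACK,box(-.017,.023,y-.006,y+.006,.08,.112)); a=proj('scene',P);b=proj('top',P)
    print(y,'scene x',a[:,0].min().round(1),a[:,0].max().round(1),'y',a[:,1].min().round(1),'top x',b[:,0].min().round(1),b[:,0].max().round(1),b[:,1].min().round(1),b[:,1].max().round(1))
E
```

```text
-0.0789 scene x 326.1 339.8 y 205.2 top x 374.2 379.7 238.9 255.4
0.0758 scene x 296.7 311.1 y 226.9 top x 318.3 323.5 236.6 253.2
0.035 scene x 305.0 319.2 y 220.8 top x 333.2 338.2 237.2 253.8
0.038 scene x 304.4 318.6 y 221.2 top x 332.1 337.1 237.2 253.7
-0.005 scene x 312.7 326.7 y 215.1 top x 347.6 352.7 237.8 254.4
```

Call:
jog_arm(deltas="0 0 0.02 0 0.026;0 0 0.035 0 0.026;0 0 0.047 0 0.026;0 0 0.047 0 0.026")

```text
time: 5.32
tool_pos: [0.6039, 0.0209, 0.2595]
tool_rot: [[0.997, -0.075, 0.003], [-0.075, -0.997, -0.006], [0.004, 0.005, -1.0]]
contact_force: [0.2, -0.1, -0.4]
finger_gap: 0.307
```

```bash
python3 - <<'E'
from h import *
crop('scene',grab_frame('scene'),260,180,360,280,'pics/s4.png',8)
E
python3 mv.py r .003 .035 .262 0
```

```text
t 5.37 rack xy mm [ 2.8 31.9] z 260.9 yawrel -0.26 F [ 1.06  0.6  -0.04] gap 25.9 tilt [0.005  0.0051]
deltas [ 0.0002 -0.0031 -0.0012] turn -0.0045 dist 0.003
```

View pics/s4.png

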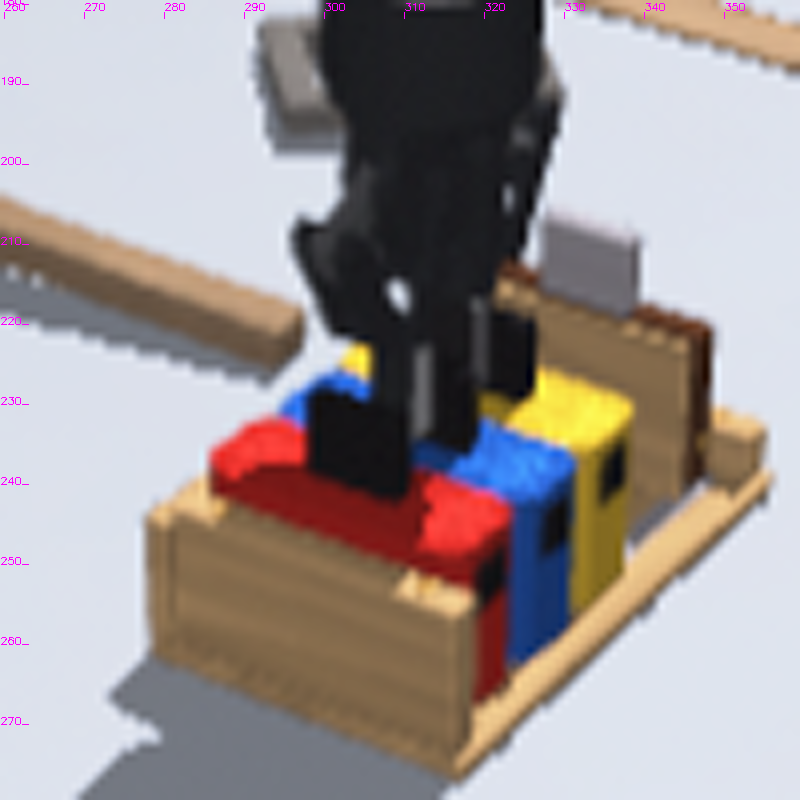

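Call:
jog_arm(deltas="0 0.002 0.004 -0.0045 0.026;0 0.004 0.004 -0.0045 0.022;0 0.004 0.004 -0.0045 0.018;0 0.004 0.004 -0.0045 0.0145;0 0.004 0.004 -0.0045 0.0145")

```text
time: 5.78
tool_pos: [0.6041, 0.017, 0.2573]
tool_rot: [[0.997, -0.071, 0.005], [-0.071, -0.997, -0.005], [0.006, 0.005, -1.0]]
contact_force: [0.5, 0.3, -0.0]
finger_gap: 0.174
```

```bash
python3 mv.py r .003 -.009 .257 0
```

```text
t 5.78 rack xy mm [ 2.9 27.8] z 257.3 yawrel -0.01 F [ 0.46  0.3  -0.02] gap 14.9 tilt [0.0056 0.005 ]
deltas [0.0001 0.0368 0.0005] turn -0.0002 dist 0.037
```

Call:
jog_arm(deltas="0 0.006 0 0 0.0145;0 0.012 0 0 0.0145;0 0.018 0 0 0.0145;0 0.024 0 0 0.0145;0 0.029 0 0 0.0145")

```text
time: 6.2
tool_pos: [0.6021, -0.013, 0.2576]
tool_rot: [[0.997, -0.072, 0.006], [-0.071, -0.997, -0.006], [0.006, 0.005, -1.0]]
contact_force: [0.3, 0.6, 0.4]
finger_gap: 0.169
```

```bash
python3 - <<'E'
from h import *
crop('scene',grab_frame('scene'),260,180,360,280,'pics/s5.png',8)
E
python3 mv.py r .003 -.009 .257 0
```

```text
t 6.25 rack xy mm [ 2.9 -3.4] z 257.7 yawrel -0.12 F [-0.22  1.13  0.82] gap 14.8 tilt [0.006 0.006]
deltas [0.0001 0.0056 0.0007] turn -0.0021 dist 0.006
```

View pics/s5.png

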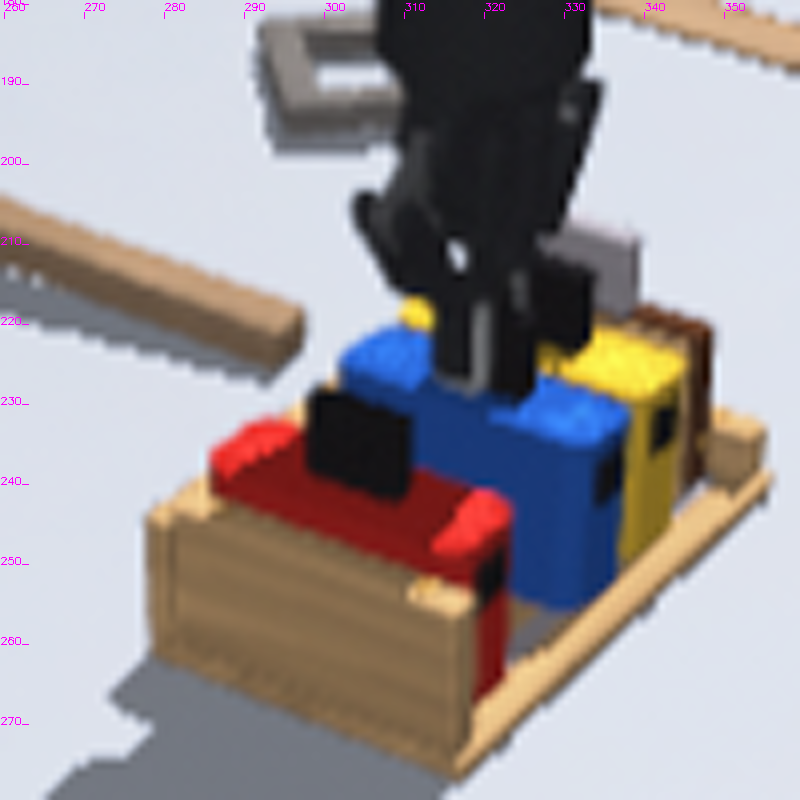

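Blue and yellow moved right together, both upright; yellow is still about 4 mm from the bookend. I'll continue gently.

Call:
jog_arm(deltas="0 0.001 0 -0.002 0.0145;0 0.002 0 -0.002 0.0145;0 0.003 0 -0.002 0.0145;0 0.004 0 -0.002 0.0145;0 0.004 0 -0.002 0.0145")

```text
time: 6.67
tool_pos: [0.6017, -0.018, 0.2576]
tool_rot: [[0.997, -0.07, 0.005], [-0.07, -0.997, -0.006], [0.006, 0.006, -1.0]]
contact_force: [0.1, 2.4, 1.5]
finger_gap: 0.171
```

```bash
python3 mv.py r .003 -.009 .257 0
```

```text
t 6.67 rack xy mm [ 2.9 -7.3] z 257.6 yawrel 0.01 F [0.1  2.38 1.48] gap 14.6 tilt [0.0058 0.0059]
deltas [0.0001 0.0017 0.0007] turn 0.0002 dist 0.002
```

Call:
jog_arm(deltas="0 0.0006 0 0 0.0145;0 0.0012 0 0 0.0145;0 0.0012 0 0 0.0145")

```text
time: 6.92
tool_pos: [0.6016, -0.0186, 0.2577]
tool_rot: [[0.998, -0.07, 0.005], [-0.07, -0.998, -0.006], [0.006, 0.005, -1.0]]
contact_force: [0.3, 3.7, 2.0]
finger_gap: 0.17
```

```bash
python3 mv.py r .003 -.009 .257 0
```

```text
t 6.92 rack xy mm [ 2.9 -7.9] z 257.7 yawrel 0.04 F [0.26 3.71 2.02] gap 14.5 tilt [0.0059 0.0052]
deltas [0.0001 0.0011 0.0007] turn 0.0007 dist 0.001
```

Call:
jog_arm(deltas="0 -0.001 0 0 0.018;0 -0.001 0 0 0.022;0 -0.001 -0.02 0 0.024;0 -0.001 -0.05 0 0.026;0 -0.001 -0.055 0 0.03")

```text
time: 7.33
tool_pos: [0.6023, -0.018, 0.3163]
tool_rot: [[0.997, -0.071, 0.01], [-0.071, -0.997, -0.006], [0.01, 0.006, -1.0]]
contact_force: [0.8, 0.4, 0.0]
finger_gap: 0.349
```

```bash
python3 - <<'E'
from h import *
crop('scene',grab_frame('scene'),260,180,360,280,'pics/s6.png',8)
E
python3 mv.py w .4806 .263 .30 -18.0
```

```text
t 7.38 rack xy mm [ 3.4 -7.2] z 315.8 yawrel -0.0 F [1.02 0.5  0.44] gap 30.1 tilt [0.0107 0.0055]
deltas [-0.1413 -0.2717  0.0128] turn 0.2434 dist 0.307
```

View pics/s6.png

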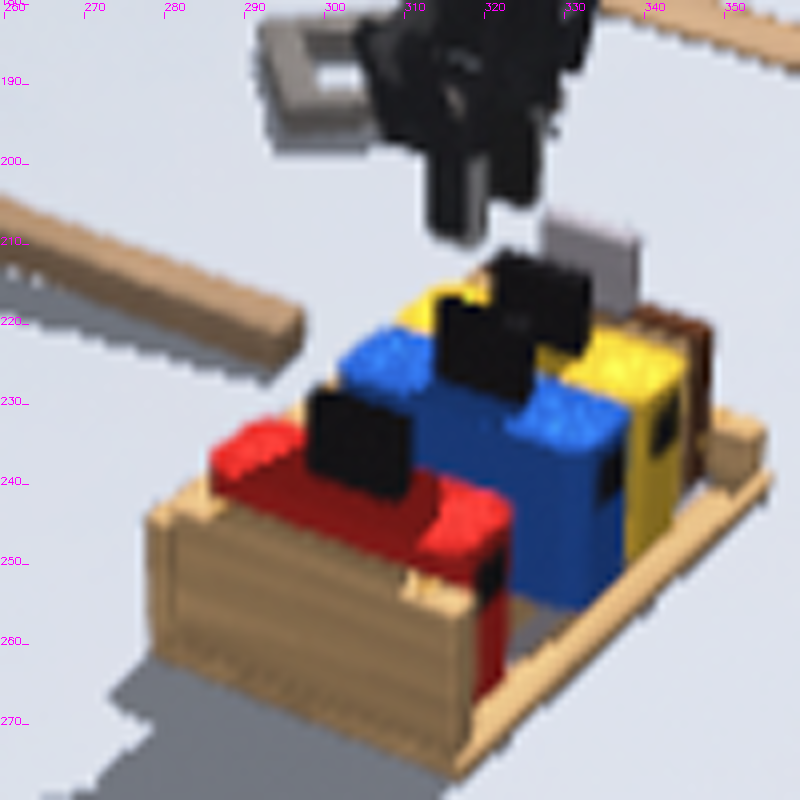

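Call:
jog_arm(deltas="-0.1413 -0.2717 0 0.2434 0.05;-0.1413 -0.2717 0 0.2434 0.05;-0.1413 -0.2717 0 0.2434 0.05;-0.1413 -0.2717 0 0.2434 0.05;-0.1413 -0.2717 0 0.2434 0.05")

```text
time: 7.8
tool_pos: [0.5177, 0.175, 0.3121]
tool_rot: [[0.951, -0.31, 0.01], [-0.31, -0.951, -0.007], [0.011, 0.004, -1.0]]
contact_force: [0.8, 0.3, -0.4]
finger_gap: 0.587
```

```bash
python3 mv.py w .4806 .263 .30 -18.0
```

```text
t 7.8 rack xy mm [-94.5 179.3] z 312.1 yawrel -14.0 F [ 0.82  0.27 -0.37] gap 50.1 tilt [0.0114 0.0039]
deltas [-0.0627 -0.0722  0.0111] turn -0.0009 dist 0.096
```

Call:
jog_arm(deltas="-0.0627 -0.0722 0.005 -0.001 0.05;-0.0627 -0.0722 0.011 -0.001 0.05;-0.0627 -0.0722 0.011 -0.001 0.05;-0.0627 -0.0722 0.011 -0.001 0.05;-0.0627 -0.0722 0.011 -0.001 0.05")

```text
time: 8.22
tool_pos: [0.48, 0.2634, 0.2992]
tool_rot: [[0.952, -0.307, 0.009], [-0.307, -0.952, -0.009], [0.011, 0.005, -1.0]]
contact_force: [0.7, -1.0, -0.0]
finger_gap: 0.581
```

```bash
python3 - <<'E'
from h import *
crop('scene',grab_frame('scene'),260,240,360,345,'pics/s7.png',7)
E
python3 mv.py w .4806 .263 .246 -18.0
```

```text
t 8.27 rack xy mm [-137.5  263.6] z 299.5 yawrel -13.96 F [1.04 0.25 0.26] gap 49.9 tilt [0.0116 0.0055]
deltas [-0.001  -0.001   0.0535] turn -0.0002 dist 0.054
```

View pics/s7.png

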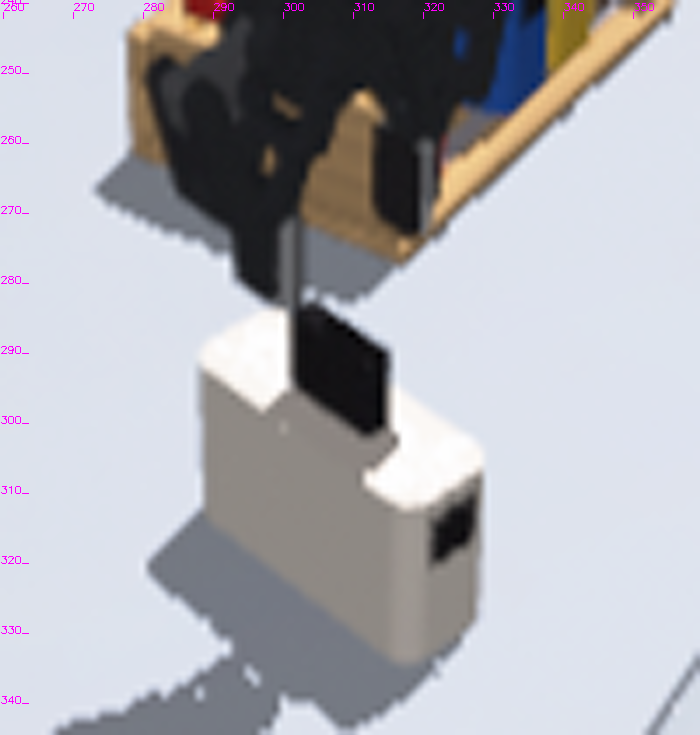

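Call:
jog_arm(deltas="-0.001 -0.001 0.025 0 0.05;-0.001 -0.001 0.052 0 0.05;-0.001 -0.001 0.052 0 0.03;-0.001 -0.001 0.052 0 0.016;-0.001 -0.001 0.052 0 0.009", squeeze=25)

```text
time: 8.68
tool_pos: [0.4814, 0.262, 0.2484]
tool_rot: [[0.95, -0.311, 0.01], [-0.311, -0.95, -0.009], [0.012, 0.005, -1.0]]
contact_force: [-0.1, 1.4, 1.5]
finger_gap: 0.171
```

Call:
jog_arm(deltas="0 0 0 0 0.008;0 0 0 0 0.008;0 0 0 0 0.008;0 0 0 0 0.008", squeeze=25)

```text
time: 9.02
tool_pos: [0.4815, 0.262, 0.2491]
tool_rot: [[0.95, -0.311, 0.011], [-0.311, -0.95, -0.008], [0.013, 0.005, -1.0]]
contact_force: [0.5, -0.5, -1.6]
finger_gap: 0.133
```

```bash
python3 - <<'E'
from h import *
crop('scene',grab_frame('scene'),260,240,360,345,'pics/s8.png',7)
E
python3 mv.py r -.15 .0355 .273 0
```

```text
t 9.07 rack xy mm [-136.8  263.5] z 248.9 yawrel -14.07 F [ 0.04 -0.02 -0.62] gap 11.5 tilt [0.0127 0.0048]
deltas [ 0.0429  0.2245 -0.0225] turn -0.2456 dist 0.23
```

View pics/s8.png

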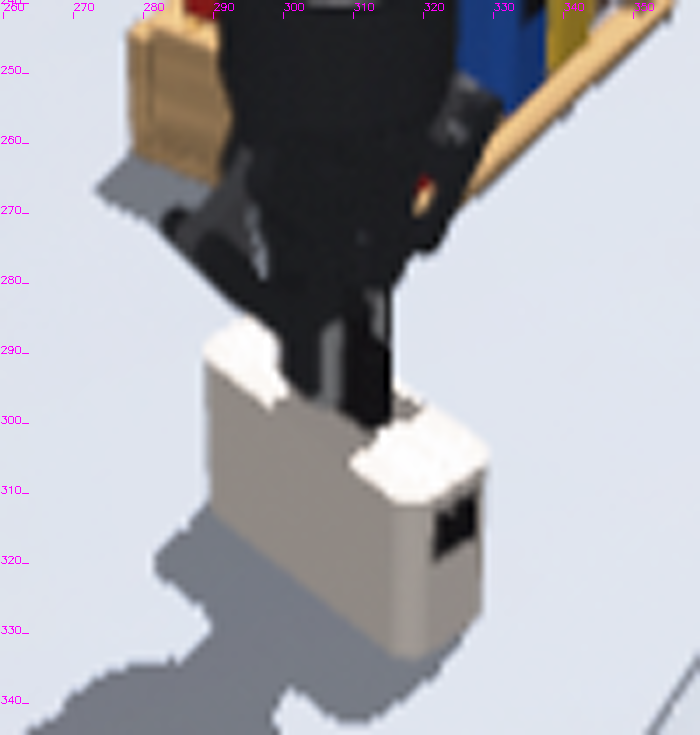

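Call:
jog_arm(deltas="0 0 -0.026 0 0.008;0.043 0.1 -0.026 -0.12 0.008;0.043 0.2245 -0.026 -0.2456 0.008;0.043 0.2245 -0.026 -0.2456 0.008;0.043 0.2245 -0.026 -0.2456 0.008")

```text
time: 9.48
tool_pos: [0.4626, 0.0963, 0.2764]
tool_rot: [[0.998, -0.069, 0.011], [-0.069, -0.998, -0.008], [0.012, 0.008, -1.0]]
contact_force: [1.2, -0.8, -1.2]
finger_gap: 0.135
```

```bash
python3 mv.py r -.147 .0355 .275 0
```

```text
t 9.48 rack xy mm [-143.9   96.9] z 276.4 yawrel 0.12 F [ 1.17 -0.77 -1.16] gap 11.5 tilt [0.0117 0.0077]
deltas [-0.0033  0.0613  0.0018] turn 0.0021 dist 0.061
```

Call:
jog_arm(deltas="-0.0033 0.0613 0 0.002 0.008;-0.0033 0.0613 0 0.002 0.008;-0.0033 0.0613 0 0.002 0.008;-0.0033 0.0613 0 0.002 0.008")

```text
time: 9.82
tool_pos: [0.455, 0.0341, 0.2771]
tool_rot: [[0.997, -0.074, 0.012], [-0.074, -0.997, -0.009], [0.012, 0.008, -1.0]]
contact_force: [0.2, 1.0, -0.9]
finger_gap: 0.136
```

```bash
python3 - <<'E'
from h import *
crop('scene',grab_frame('scene'),260,205,390,310,'pics/s9.png',6)
crop('top',grab_frame('top'),290,205,400,310,'pics/t9.png',7)
E
python3 mv.py r -.147 .0355 .262 0
```

```text
t 9.92 rack xy mm [-146.8   36.4] z 277.0 yawrel 0.05 F [-0.01  0.31 -1.14] gap 11.5 tilt [0.0124 0.007 ]
deltas [-0.0004  0.0008  0.015 ] turn 0.0008 dist 0.015
```

View pics/s9.png

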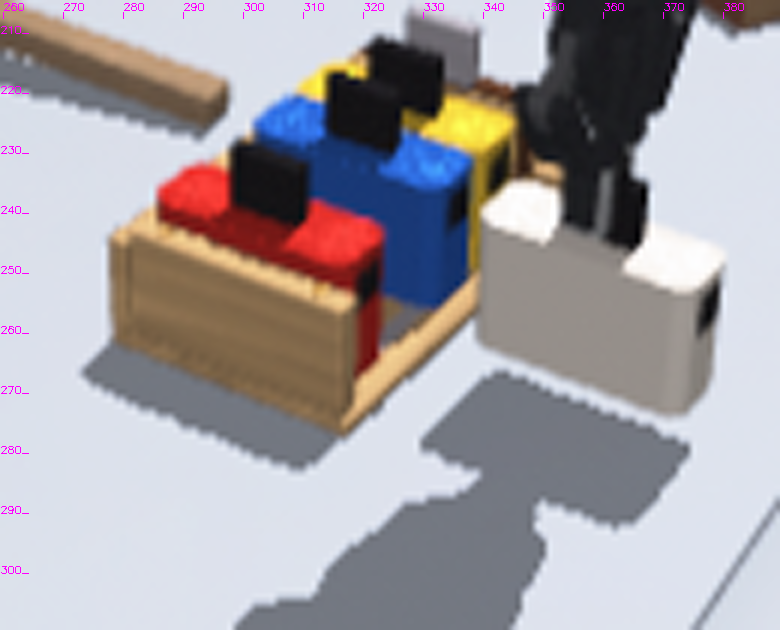

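View pics/t9.png

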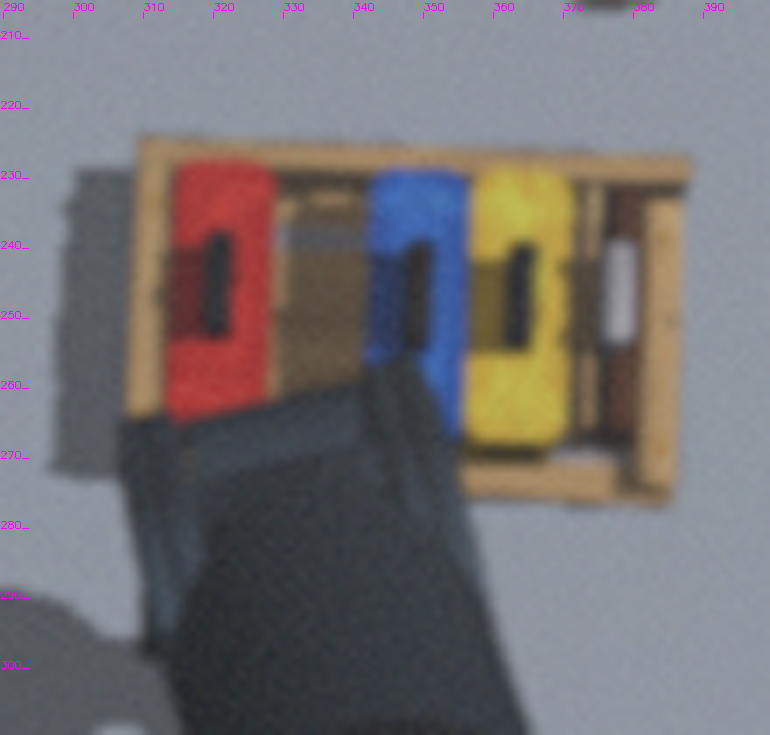

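```bash
python3 - <<'E'
from h import *
f=grab_frame('top');cv2.imwrite('pics/top9.png',f[:,:,::-1])
for r0 in(233,):
    a=f[r0:r0+3].astype(float).mean(0)
    for x in range(306,394): print(x,a[x].round().astype(int).tolist(),end='  ' if x%4 else '\n')
E
```

```text
306 [87, 92, 98]  307 [86, 90, 96]  308 [96, 94, 93]
309 [123, 107, 90]  310 [150, 124, 94]  311 [160, 132, 94]  312 [153, 126, 88]
313 [136, 111, 82]  314 [127, 83, 70]  315 [146, 63, 59]  316 [162, 60, 60]
317 [165, 60, 59]  318 [167, 62, 62]  319 [170, 62, 62]  320 [177, 66, 64]
321 [179, 65, 64]  322 [181, 67, 65]  323 [176, 65, 64]  324 [172, 64, 62]
325 [170, 63, 63]  326 [167, 59, 59]  327 [163, 61, 61]  328 [156, 71, 65]
329 [145, 96, 77]  330 [137, 111, 85]  331 [126, 108, 84]  332 [110, 94, 75]
333 [98, 84, 70]  334 [102, 87, 71]  335 [108, 93, 74]  336 [112, 96, 76]
337 [111, 94, 74]  338 [111, 95, 75]  339 [107, 93, 74]  340 [100, 87, 69]
341 [95, 83, 77]  342 [86, 86, 104]  343 [76, 91, 139]  344 [68, 97, 164]
345 [64, 102, 173]  346 [67, 107, 176]  347 [68, 107, 175]  348 [67, 105, 174]
349 [67, 105, 175]  350 [68, 106, 174]  351 [67, 105, 172]  352 [68, 108, 173]
353 [68, 111, 175]  354 [64, 106, 175]  355 [68, 101, 170]  356 [99, 110, 151]
357 [147, 136, 119]  358 [180, 159, 86]  359 [189, 169, 74]  360 [189, 175, 76]
361 [189, 178, 79]  362 [191, 182, 81]  363 [190, 184, 81]  364 [190, 183, 81]
365 [188, 177, 77]  366 [188, 175, 78]  367 [189, 173, 77]  368 [189, 170, 76]
369 [190, 170, 75]  370 [185, 165, 76]  371 [162, 141, 73]  372 [126, 109, 72]
373 [117, 101, 80]  374 [138, 120, 93]  375 [132, 116, 90]  376 [92, 81, 68]
377 [67, 58, 56]  378 [75, 58, 54]  379 [85, 68, 61]  380 [85, 66, 58]
381 [94, 76, 66]  382 [115, 95, 76]  383 [137, 115, 89]  384 [152, 128, 96]
385 [157, 132, 100]  386 [155, 134, 107]  387 [149, 138, 128]  388 [142, 145, 149]
389 [142, 149, 159]  390 [145, 152, 162]  391 [144, 150, 160]  392 [144, 150, 160]
393 [144, 151, 160]
```

```bash
python3 - <<'E'
from over import *
f=cv2.imread('pics/top9.png')[:,:,::-1]
R2=[RACK[0],RACK[1]+.0022,RACK[2]]
for k,(R,b) in enumerate([(RACK,0)]):
  # contact-derived my-frame positions
  ys=[.0783,-.0067,-.0467];yb=-.0789;it=[]
  it=rowitems(R,[],yb)
  for y in ys: it+=rowitems(R,[y],yb)[2:4]
  it+=[(T(R,rect(-.062,.058,.0982,.1152,.07)),True),(T(R,rect(-.062,.058,-.111,-.094,.032)),True)]
  overlay('top',f,it,(300,215,395,285),'pics/o5.png')
E
```

```text
(no output)
```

View pics/o5.png

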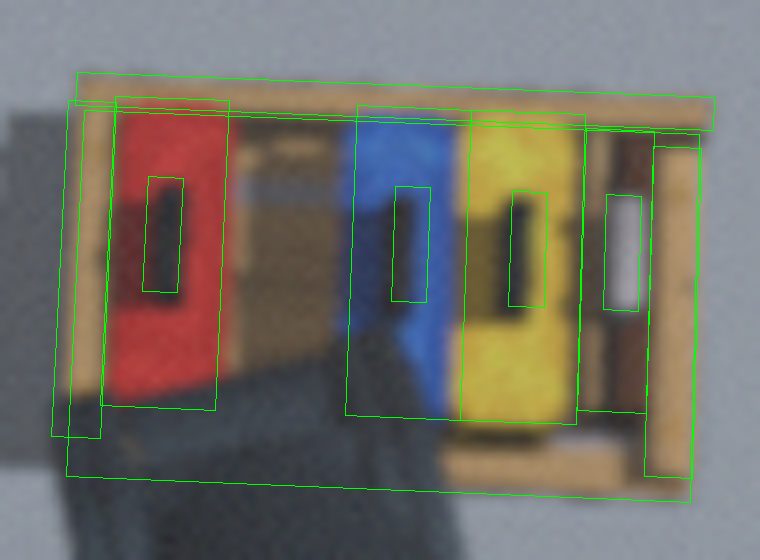

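```bash
python3 - <<'E'
from over import *
f=grab_frame('scene');cv2.imwrite('pics/scene9.png',f[:,:,::-1]);s=read_state()
p,Q=s['tool_pos'],s['tool_rot'];print(p,Q.round(4).tolist())
def pts(L,dx=-.0012,zoff=.249):   # case local -> world ; case x=tool x, y=-tool y, z=-tool z
    L=np.asarray(L,float); return np.array([p+Q@np.array([l[0]+dx,-l[1],zoff-l[2]]) for l in L])
def lvl(L):
    L=np.asarray(L,float);o=np.array([p[0],p[1],p[2]-.249]);a=np.arctan2(Q[1,0],Q[0,0])
    return T([o[0],o[1],a],L)+[0,0,o[2]]
it=[(pts(rect(-.055,.055,-.02,.02,z)),True) for z in(0,.07)]+[(pts(rect(-.02,.02,-.006,.006,.102)),True)]
overlay('scene',f,it,(310,220,390,290),'pics/o6.png',10)
it=[(lvl(rect(-.055,.055,-.02,.02,z)),True) for z in(0,.07)]
overlay('scene',f,it,(310,220,390,290),'pics/o7.png',10)
E
python3 -c "
import cv2,numpy as np
a=cv2.imread('pics/o6.png');b=cv2.imread('pics/o7.png')
cv2.imwrite('pics/o67.png',cv2.resize(np.vstack([a[:,:]]),(800,700))[:600]);cv2.imwrite('pics/o7b.png',b[:600])"
```

```text
[0.45536578 0.03663951 0.27682432] [[0.9976, -0.0685, 0.0115], [-0.0684, -0.9976, -0.0079], [0.0121, 0.0071, -0.9999]]
```

View pics/o67.png

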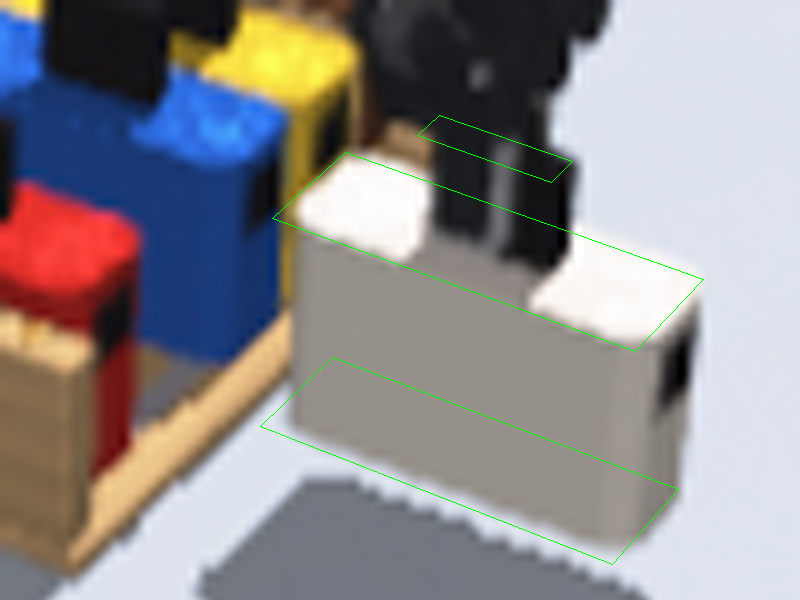

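View pics/o7b.png

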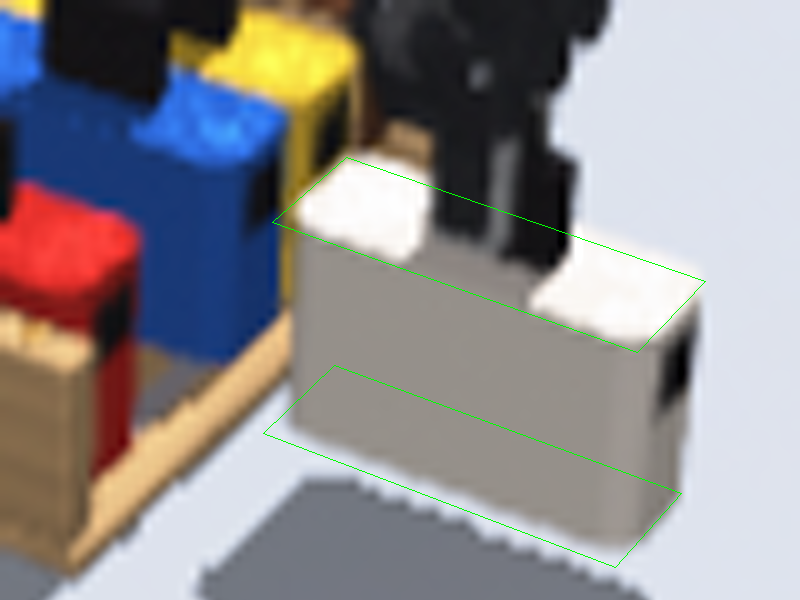

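Call:
jog_arm(deltas="0 0.0005 0.0155 0.001 0.008;0 0.0005 0.0155 0.001 0.008;0.02 0.0005 0.0155 0.001 0.008;0.04 0.0005 0.0155 0.001 0.008;0.04 0.0005 0.0155 0.001 0.008")

```text
time: 10.43
tool_pos: [0.4988, 0.0342, 0.2623]
tool_rot: [[0.998, -0.068, 0.015], [-0.068, -0.998, -0.007], [0.016, 0.006, -1.0]]
contact_force: [0.1, 0.2, 0.5]
finger_gap: 0.131
```

```bash
python3 - <<'E'
from h import *
crop('scene',grab_frame('scene'),280,215,380,290,'pics/s10.png',8)
E
python3 mv.py r -.1 .0364 .261 0
```

```text
t 10.48 rack xy mm [-105.2   37.3] z 262.0 yawrel 0.12 F [-1.42  0.02 -0.6 ] gap 11.1 tilt [0.0135 0.0067]
deltas [0.0052 0.0009 0.0011] turn 0.0022 dist 0.005
```

View pics/s10.png

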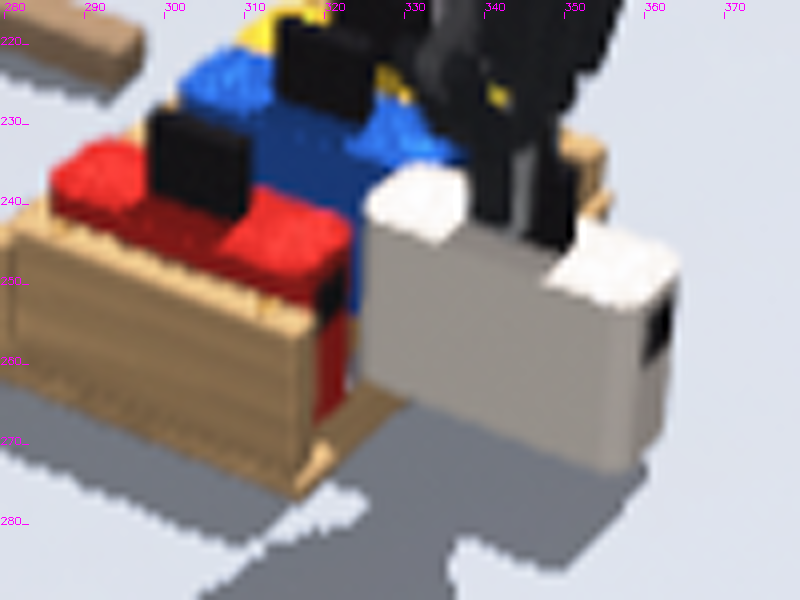

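Call:
jog_arm(deltas="0.003 0.001 0.0005 0.002 0.008;0.006 0.001 0.0005 0.002 0.008;0.009 0.001 0.0005 0.002 0.008;0.01 0.001 0.0005 0.002 0.008")

```text
time: 10.82
tool_pos: [0.507, 0.0327, 0.2617]
tool_rot: [[0.997, -0.07, 0.013], [-0.07, -0.998, -0.007], [0.013, 0.006, -1.0]]
contact_force: [-0.3, 1.2, -1.2]
finger_gap: 0.137
```

```bash
python3 - <<'E'
from h import *
crop('scene',grab_frame('scene'),280,215,380,290,'pics/s11.png',8)
E
python3 mv.py r -.1 .0364 .261 0
```

```text
t 10.87 rack xy mm [-95.1  36.5] z 261.7 yawrel 0.03 F [ 0.15  0.77 -0.9 ] gap 11.4 tilt [0.0134 0.0065]
deltas [-0.0049  0.0001  0.0006] turn 0.0005 dist 0.005
```

View pics/s11.png

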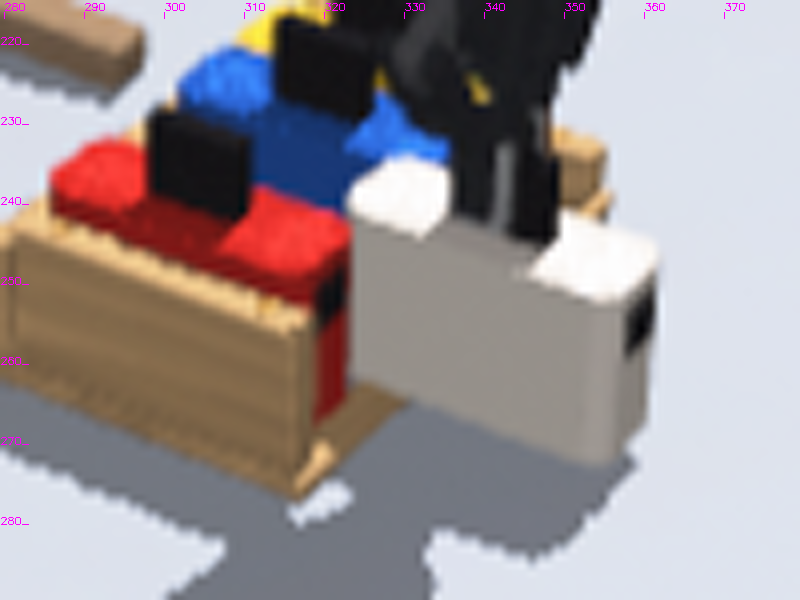

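Call:
jog_arm(deltas="0.003 0 0 0 0.008;0.006 0 0 0 0.008;0.009 0 0 0 0.008;0.012 0 0 0 0.008;0.012 0 0 0 0.008")

```text
time: 11.28
tool_pos: [0.5198, 0.0318, 0.2619]
tool_rot: [[0.997, -0.07, 0.014], [-0.07, -0.998, -0.007], [0.015, 0.006, -1.0]]
contact_force: [0.7, 1.0, -2.0]
finger_gap: 0.133
```

```bash
python3 - <<'E'
from h import *
crop('top',grab_frame('top'),290,205,400,290,'pics/t12.png',7)
crop('scene',grab_frame('scene'),280,200,370,290,'pics/s12.png',6)
E
python3 mv.py r -.08 .0364 .261 0; python3 -c "
import cv2,numpy as np
a=cv2.imread('pics/t12.png')[:540,:];b=cv2.imread('pics/s12.png')
a=cv2.resize(a,None,fx=.5,fy=.5);c=np.zeros((540,800,3),np.uint8);c[:540,:480]=b[:,:480][:,:];c[:270,480:800]=a[:,:320];cv2.imwrite('pics/c12.png',c)"
```

```text
t 11.38 rack xy mm [-82.7  36.5] z 261.9 yawrel 0.02 F [-0.86  1.44 -1.13] gap 11.0 tilt [0.0143 0.0064]
deltas [0.0027 0.0001 0.001 ] turn 0.0004 dist 0.003
```

View pics/c12.png

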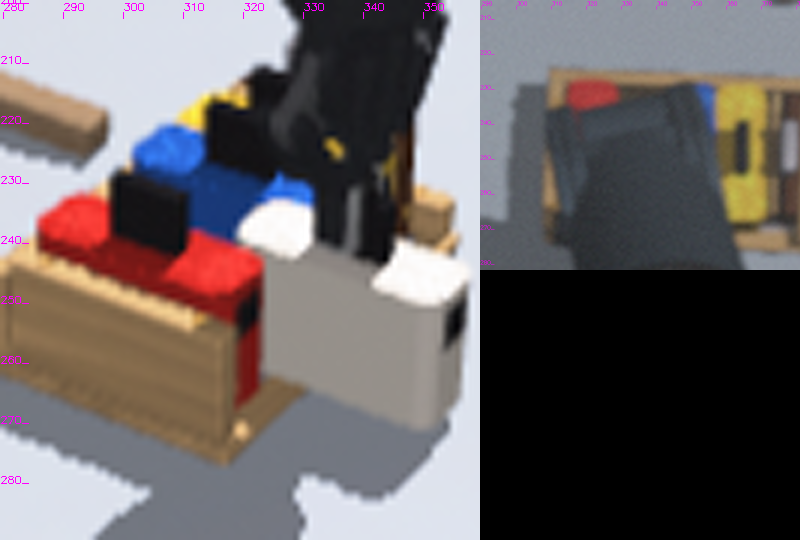

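Call:
jog_arm(deltas="0.004 0 0 0 0.008;0.008 0 0 0 0.008;0.012 0 0 0 0.008;0.016 0 0 0 0.008;0.02 0 0 0 0.008")

```text
time: 11.8
tool_pos: [0.5399, 0.0304, 0.2622]
tool_rot: [[0.997, -0.07, 0.014], [-0.07, -0.998, -0.007], [0.015, 0.006, -1.0]]
contact_force: [-0.1, 0.8, -2.4]
finger_gap: 0.135
```

```bash
python3 mv.py r -.04 .0364 .261 0
```

```text
t 11.8 rack xy mm [-62.2  36.6] z 262.2 yawrel 0.03 F [-0.06  0.75 -2.44] gap 11.5 tilt [0.0145 0.0063]
deltas [0.0221 0.0002 0.0016] turn 0.0004 dist 0.022
```

Call:
jog_arm(deltas="0.005 0 0.001 0 0.008;0.01 0 0.001 0 0.008;0.015 0 0.001 0 0.008;0.02 0 0.001 0 0.008;0.025 0 0.001 0 0.008")

```text
time: 12.22
tool_pos: [0.5653, 0.0286, 0.2615]
tool_rot: [[0.997, -0.07, 0.014], [-0.07, -0.998, -0.007], [0.014, 0.006, -1.0]]
contact_force: [-0.7, 1.3, -1.2]
finger_gap: 0.133
```

```bash
python3 mv.py r -.02 .0364 .261 0
```

```text
t 12.22 rack xy mm [-36.6  36.6] z 261.5 yawrel 0.03 F [-0.73  1.31 -1.25] gap 11.4 tilt [0.0144 0.0062]
deltas [0.0166 0.0002 0.0008] turn 0.0005 dist 0.017
```

Call:
jog_arm(deltas="0.005 0 0.0005 0 0.008;0.01 0 0.0005 0 0.008;0.015 0 0.0005 0 0.008;0.02 0 0.0005 0 0.008;0.025 0 0.0005 0 0.008")

```text
time: 12.63
tool_pos: [0.5908, 0.0267, 0.2614]
tool_rot: [[0.997, -0.07, 0.014], [-0.07, -0.998, -0.007], [0.014, 0.006, -1.0]]
contact_force: [0.1, 0.0, -1.2]
finger_gap: 0.132
```

```bash
python3 - <<'E'
from h import *
crop('scene',grab_frame('scene'),270,200,370,290,'pics/s13.png',7)
E
python3 mv.py r .003 .0364 .261 0
```

```text
t 12.68 rack xy mm [-10.3  36.5] z 261.5 yawrel 0.02 F [ 1.99  1.25 -1.53] gap 11.6 tilt [0.0155 0.0062]
deltas [0.0133 0.0001 0.0007] turn 0.0003 dist 0.013
```

View pics/s13.png

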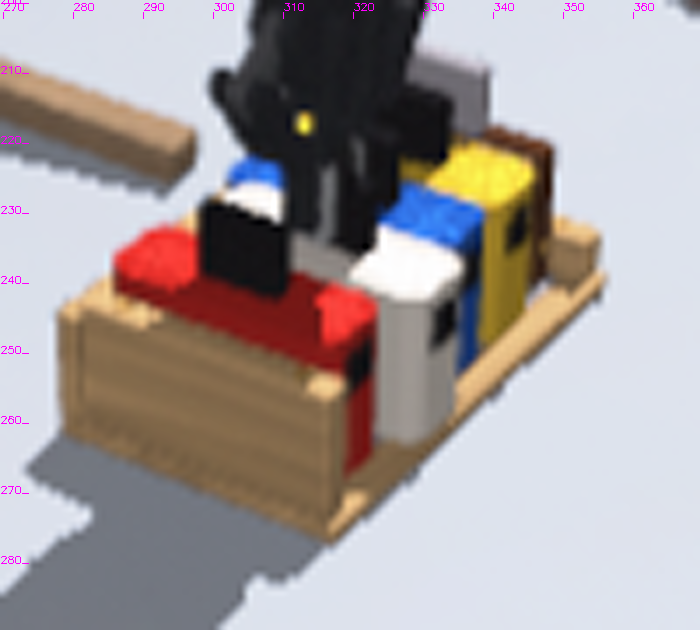

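Call:
jog_arm(deltas="0.002 0 0.001 0 0.008;0.004 0 0.001 0 0.008;0.006 0 0.0015 0 0.008;0.008 0 0.0015 0 0.008;0.009 0 0.0015 0 0.008")

```text
time: 13.1
tool_pos: [0.6008, 0.0259, 0.2601]
tool_rot: [[0.997, -0.071, 0.015], [-0.07, -0.997, -0.007], [0.016, 0.006, -1.0]]
contact_force: [-0.3, 0.3, -1.0]
finger_gap: 0.133
```

```bash
python3 mv.py r .003 .0364 .2595 0
```

```text
t 13.1 rack xy mm [-1.1 36.5] z 260.1 yawrel 0.01 F [-0.34  0.33 -0.99] gap 11.4 tilt [0.0155 0.0063]
deltas [0.0041 0.     0.0007] turn 0.0002 dist 0.004
```

Call:
jog_arm(deltas="0.0005 0 0.0005 0 0.008;0.001 0 0.001 0 0.008;0.0015 0 0.001 0 0.008;0.002 0 0.001 0 0.008;0.0025 0 0.001 0 0.008")

```text
time: 13.52
tool_pos: [0.6033, 0.0258, 0.2591]
tool_rot: [[0.997, -0.071, 0.015], [-0.07, -0.997, -0.007], [0.015, 0.006, -1.0]]
contact_force: [-0.6, 1.1, -1.6]
finger_gap: 0.133
```

```bash
python3 mv.py r .003 .0364 .2595 0
```

```text
t 13.52 rack xy mm [ 1.4 36.5] z 259.1 yawrel 0.01 F [-0.58  1.08 -1.59] gap 11.4 tilt [0.0154 0.0063]
deltas [ 0.0016  0.0001 -0.0003] turn 0.0002 dist 0.002
```

Call:
jog_arm(deltas="0.0005 0 0.0005 0 0.008;0.001 0 0.001 0 0.008;0.0015 0 0.001 0 0.008;0.0015 0 0.001 0 0.008")

```text
time: 13.85
tool_pos: [0.6049, 0.0256, 0.2583]
tool_rot: [[0.997, -0.071, 0.015], [-0.07, -0.997, -0.007], [0.015, 0.006, -1.0]]
contact_force: [-1.1, 1.1, 1.6]
finger_gap: 0.136
```

```bash
python3 mv.py r .003 .0364 .2595 0
```

```text
t 13.85 rack xy mm [ 3.  36.4] z 258.3 yawrel 0.01 F [-1.13  1.06  1.63] gap 11.6 tilt [0.0155 0.0063]
deltas [ 0.      0.0001 -0.0012] turn 0.0002 dist 0.001
```

Call:
jog_arm(deltas="0.0006 0 -0.0003 0 0.008;0.0012 0 -0.0003 0 0.008;0.0018 0 -0.0003 0 0.008;0.0018 0 -0.0003 0 0.008")

```text
time: 14.18
tool_pos: [0.6056, 0.0256, 0.2584]
tool_rot: [[0.997, -0.07, 0.012], [-0.07, -0.997, -0.007], [0.012, 0.007, -1.0]]
contact_force: [-6.4, 1.3, 4.0]
finger_gap: 0.127
```

```bash
python3 mv.py r .003 .0364 .2595 0
```

```text
t 14.18 rack xy mm [ 3.8 36.5] z 258.4 yawrel 0.01 F [-6.38  1.27  3.96] gap 10.8 tilt [0.0123 0.0066]
deltas [-0.0007  0.0001 -0.0012] turn 0.0002 dist 0.001
```

Call:
jog_arm(deltas="0 0 0 0 0.018;0 0 0 0 0.024;0 0 -0.015 0 0.026;0 0 -0.04 0 0.026;0 0 -0.055 0 0.026")

```text
time: 14.6
tool_pos: [0.6056, 0.0258, 0.315]
tool_rot: [[0.997, -0.071, 0.014], [-0.071, -0.997, -0.008], [0.014, 0.007, -1.0]]
contact_force: [-0.3, -0.3, -0.5]
finger_gap: 0.304
```

```bash
python3 mv.py r -.1 -.09 .36 0
```

```text
t 14.6 rack xy mm [ 3.7 36.6] z 315.0 yawrel -0.01 F [-0.29 -0.3  -0.45] gap 26.0 tilt [0.0142 0.0066]
deltas [-0.1031  0.127  -0.0456] turn -0.0001 dist 0.17
```

Call:
jog_arm(deltas="0 0.2 -0.01 0 0.03;0 0.2 -0.01 0 0.03;0 0.2 -0.01 0 0.03;0 0.2 -0.01 0 0.03;0 0.2 -0.01 0 0.03")

```text
time: 15.02
tool_pos: [0.5909, -0.1774, 0.327]
tool_rot: [[0.997, -0.073, 0.015], [-0.073, -0.997, -0.009], [0.016, 0.008, -1.0]]
contact_force: [-0.1, 0.3, 0.4]
finger_gap: 0.352
```

```bash
python3 - <<'E'
from h import *
f=grab_frame('top');cv2.imwrite('pics/top14.png',f[:,:,::-1])
crop('top',f,300,215,395,285,'pics/t14.png')
f=grab_frame('scene');cv2.imwrite('pics/scene14.png',f[:,:,::-1])
crop('scene',f,270,200,370,280,'pics/s14.png')
E
python3 mv.py r .003 -.09 .31 0
```

```text
t 15.12 rack xy mm [   2.9 -171.5] z 327.0 yawrel -0.58 F [-0.23 -0.74  0.18] gap 30.3 tilt [0.0158 0.0115]
deltas [-0.001  -0.0817  0.0161] turn -0.0101 dist 0.083
```

View pics/t14.png

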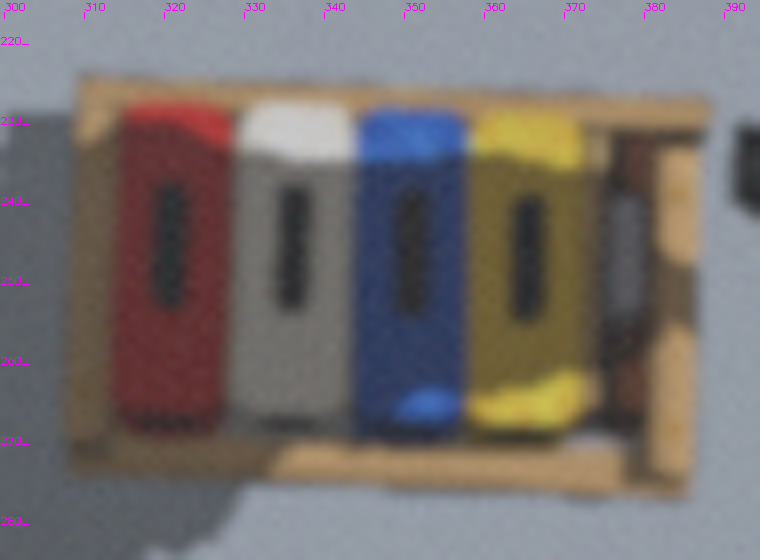

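View pics/s14.png

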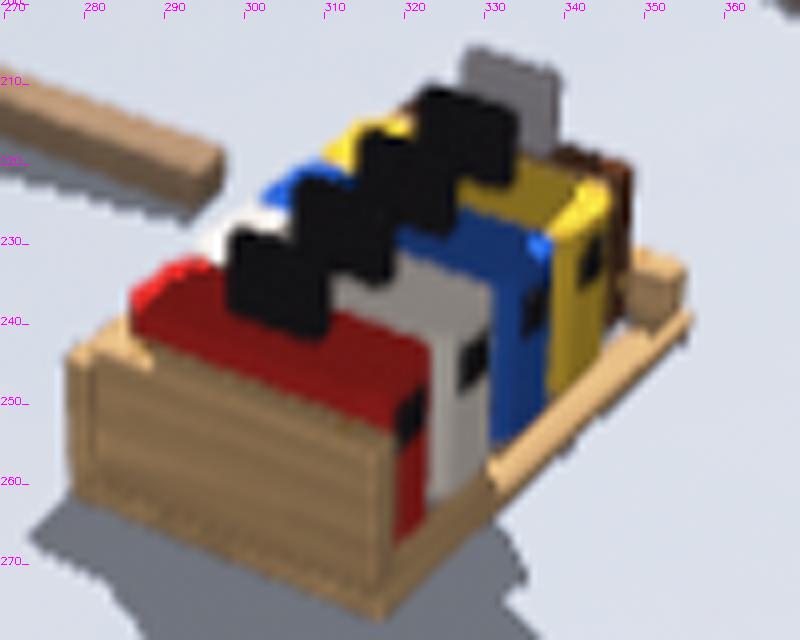

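Call:
jog_arm(deltas="-0.001 -0.0888 0.01 -0.0101 0.03;-0.001 -0.0888 0.01 -0.0101 0.03;-0.001 -0.0888 0.01 -0.0101 0.03;-0.001 -0.0888 0.01 -0.0101 0.03;-0.001 -0.0888 0.01 -0.0101 0.03")

```text
time: 15.53
tool_pos: [0.5967, -0.0929, 0.3161]
tool_rot: [[0.997, -0.07, 0.015], [-0.069, -0.997, -0.013], [0.016, 0.012, -1.0]]
contact_force: [0.4, -1.2, 0.8]
finger_gap: 0.351
```

```bash
python3 - <<'E'
from h import *
f=grab_frame('scene')
crop('scene',f,270,180,370,280,'pics/s15.png')
E
python3 mv.py r .001 -.0825 .262 0
```

```text
t 15.58 rack xy mm [  3.1 -83.3] z 316.1 yawrel -0.02 F [-0.91  1.04 -0.5 ] gap 30.1 tilt [0.0163 0.0125]
deltas [-0.003  -0.0015  0.0541] turn -0.0004 dist 0.054
```

View pics/s15.png

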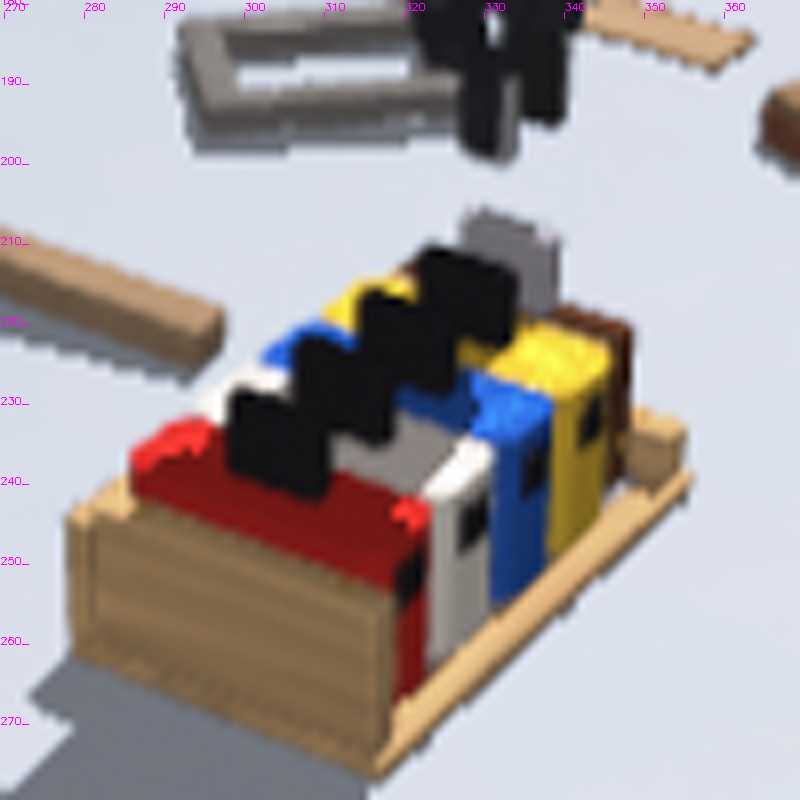

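Call:
jog_arm(deltas="-0.002 -0.0018 0.015 0 0.03;-0.002 -0.0018 0.035 0 0.03;-0.002 -0.0018 0.053 0 0.03;-0.002 -0.0018 0.053 0 0.03;-0.002 -0.0018 0.053 0 0.03")

```text
time: 16.0
tool_pos: [0.5952, -0.0937, 0.2627]
tool_rot: [[0.997, -0.073, 0.014], [-0.073, -0.997, -0.014], [0.015, 0.013, -1.0]]
contact_force: [0.2, -1.0, 0.1]
finger_gap: 0.353
```

```bash
python3 - <<'E'
from h import *
f=grab_frame('scene')
crop('scene',f,290,180,365,255,'pics/s16.png')
E
python3 mv.py r .001 -.0815 .262 0
```

```text
t 16.05 rack xy mm [  2.2 -83.1] z 263.6 yawrel -0.1 F [-0.09  0.61  0.91] gap 30.1 tilt [0.0165 0.0129]
deltas [-0.0012 -0.0016  0.0016] turn -0.0018 dist 0.003
```

View pics/s16.png

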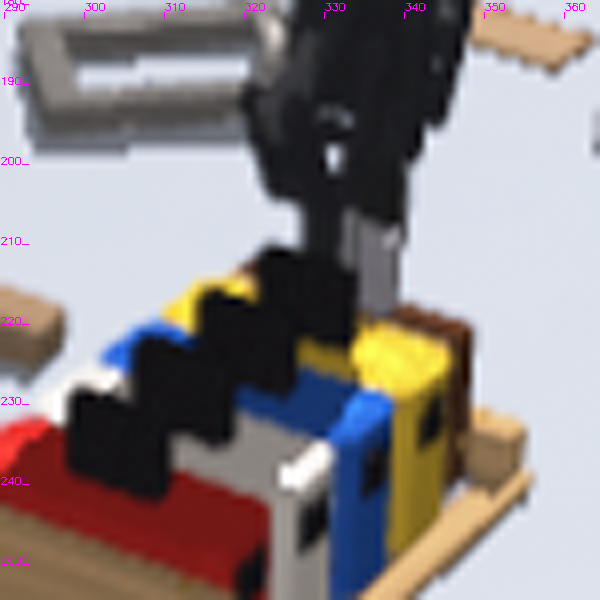

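Call:
jog_arm(deltas="0 -0.002 0 -0.0018 0.026;0 -0.004 0 -0.0018 0.022;0 -0.006 0 -0.0018 0.018;0 -0.0065 0 -0.0018 0.0135;0 -0.0065 0 -0.0018 0.0135")

```text
time: 16.47
tool_pos: [0.5963, -0.0868, 0.2641]
tool_rot: [[0.997, -0.07, 0.016], [-0.07, -0.997, -0.014], [0.017, 0.013, -1.0]]
contact_force: [-1.0, -0.1, -0.4]
finger_gap: 0.158
```

```bash
python3 mv.py r .001 -.0758 .262 0
```

```text
t 16.47 rack xy mm [  2.4 -76.4] z 264.1 yawrel 0.03 F [-0.97 -0.09 -0.39] gap 13.5 tilt [0.0173 0.013 ]
deltas [-0.0014 -0.0006  0.002 ] turn 0.0004 dist 0.003
```

Now push left in small steps, watching the force.

Call:
jog_arm(deltas="0 -0.0006 0.002 0 0.0135;0 -0.0012 0.002 0 0.0135;0 -0.0018 0.002 0 0.0135;0 -0.0018 0.002 0 0.0135")

```text
time: 16.8
tool_pos: [0.5965, -0.0857, 0.2621]
tool_rot: [[0.997, -0.071, 0.017], [-0.071, -0.997, -0.015], [0.018, 0.014, -1.0]]
contact_force: [1.7, -5.7, 2.0]
finger_gap: 0.161
```

```bash
python3 mv.py
```

```text
t 16.8 rack xy mm [  2.5 -75.2] z 262.1 yawrel -0.01 F [ 1.72 -5.71  2.  ] gap 13.7 tilt [0.0177 0.0138]
```

Call:
jog_arm(deltas="0 0 0 0 0.0135;0 0 0 0 0.0135")

```text
time: 16.97
tool_pos: [0.5965, -0.0858, 0.2621]
tool_rot: [[0.997, -0.071, 0.017], [-0.071, -0.997, -0.015], [0.018, 0.014, -1.0]]
contact_force: [0.0, -2.1, 0.9]
finger_gap: 0.157
```

```bash
python3 - <<'E'
from h import *
f=grab_frame('scene')
crop('scene',f,290,180,365,255,'pics/s17.png')
f=grab_frame('top')
crop('top',f,300,215,395,285,'pics/t17.png')
E
python3 mv.py
```

```text
t 17.07 rack xy mm [  2.5 -75.3] z 262.1 yawrel -0.01 F [ 0.13 -2.99  1.58] gap 13.1 tilt [0.0177 0.0138]
```

View pics/s17.png

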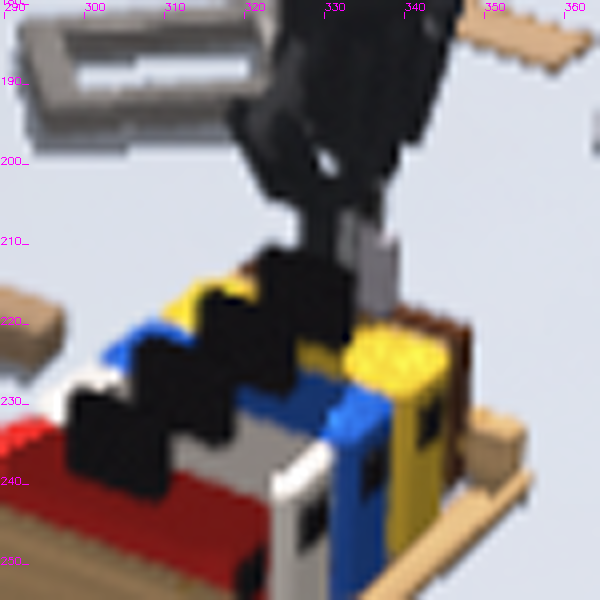

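View pics/t17.png

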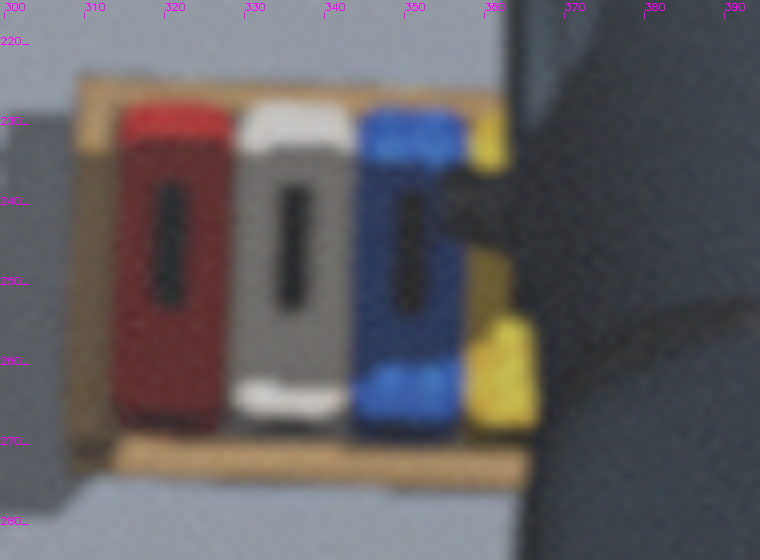

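Call:
jog_arm(deltas="0 -0.0008 0 0 0.0135;0 -0.0014 0 0 0.0135;0 -0.0018 0 0 0.0135;0 -0.0018 0 0 0.0135")

```text
time: 17.4
tool_pos: [0.5966, -0.0841, 0.2621]
tool_rot: [[0.997, -0.071, 0.017], [-0.071, -0.997, -0.015], [0.018, 0.014, -1.0]]
contact_force: [0.2, -4.2, 1.7]
finger_gap: 0.156
```

```bash
python3 mv.py
```

```text
t 17.4 rack xy mm [  2.5 -73.6] z 262.1 yawrel -0.02 F [ 0.18 -4.2   1.71] gap 13.3 tilt [0.0178 0.0141]
```

Call:
jog_arm(deltas="0 -0.0006 0 0 0.0135;0 -0.0012 0 0 0.0135;0 -0.0016 0 0 0.0135;0 -0.0016 0 0 0.0135")

```text
time: 17.73
tool_pos: [0.5967, -0.0827, 0.2621]
tool_rot: [[0.997, -0.071, 0.017], [-0.071, -0.997, -0.016], [0.018, 0.014, -1.0]]
contact_force: [0.5, -4.3, 1.2]
finger_gap: 0.153
```

```bash
python3 mv.py
```

```text
t 17.73 rack xy mm [  2.5 -72.2] z 262.1 yawrel -0.03 F [ 0.51 -4.32  1.18] gap 13.1 tilt [0.0178 0.0144]
```

Call:
jog_arm(deltas="0 -0.0006 0 0 0.0135;0 -0.0010 0 0 0.0135;0 -0.0014 0 0 0.0135;0 -0.0014 0 0 0.0135")

```text
time: 18.07
tool_pos: [0.5968, -0.0816, 0.2621]
tool_rot: [[0.997, -0.072, 0.017], [-0.071, -0.997, -0.016], [0.018, 0.015, -1.0]]
contact_force: [0.0, -5.4, 1.5]
finger_gap: 0.154
```

```bash
python3 mv.py
```

```text
t 18.07 rack xy mm [  2.5 -71.1] z 262.1 yawrel -0.05 F [ 0.03 -5.35  1.46] gap 13.2 tilt [0.0178 0.0148]
```

Call:
jog_arm(deltas="0 -0.0006 0 0 0.0135;0 -0.0010 0 0 0.0135;0 -0.0013 0 0 0.0135;0 -0.0013 0 0 0.0135")

```text
time: 18.4
tool_pos: [0.5968, -0.0809, 0.2621]
tool_rot: [[0.997, -0.072, 0.017], [-0.072, -0.997, -0.017], [0.018, 0.016, -1.0]]
contact_force: [0.3, -6.2, 2.0]
finger_gap: 0.155
```

```bash
python3 - <<'E'
from h import *
f=grab_frame('scene')
crop('scene',f,270,190,365,265,'pics/s18.png')
E
python3 mv.py
```

```text
t 18.45 rack xy mm [  2.5 -70.4] z 262.1 yawrel -0.08 F [ 0.28 -6.92  1.18] gap 13.3 tilt [0.0179 0.0156]
```

View pics/s18.png

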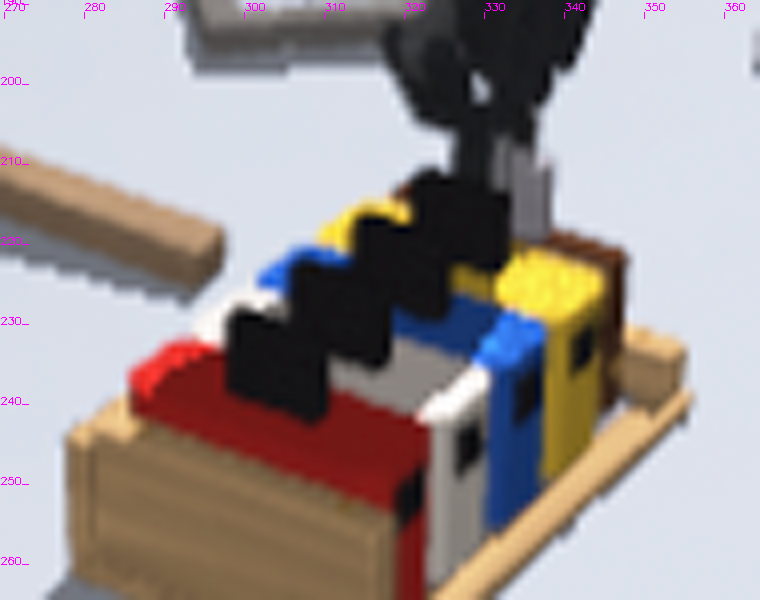

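Call:
jog_arm(deltas="0 -0.0008 0 0 0.0135;0 -0.0013 0 0 0.0135;0 -0.0017 0 0 0.0135;0 -0.0017 0 0 0.0135")

```text
time: 18.78
tool_pos: [0.5968, -0.0805, 0.2621]
tool_rot: [[0.997, -0.073, 0.017], [-0.073, -0.997, -0.019], [0.018, 0.017, -1.0]]
contact_force: [-0.0, -8.7, 0.5]
finger_gap: 0.159
```

```bash
python3 mv.py
```

```text
t 18.78 rack xy mm [  2.5 -70. ] z 262.1 yawrel -0.15 F [-0.03 -8.66  0.54] gap 13.6 tilt [0.0179 0.0173]
```

Call:
jog_arm(deltas="0 -0.001 0 0 0.0135;0 -0.0005 0 0 0.0135;0 0 0 0 0.0135;0 0.0003 0 0 0.0135;0 0.0006 0 0 0.014")

```text
time: 19.2
tool_pos: [0.5968, -0.0806, 0.2621]
tool_rot: [[0.997, -0.073, 0.017], [-0.073, -0.997, -0.018], [0.018, 0.017, -1.0]]
contact_force: [0.9, -1.7, 1.1]
finger_gap: 0.166
```

```bash
python3 mv.py
```

```text
t 19.2 rack xy mm [  2.5 -70.1] z 262.1 yawrel -0.13 F [ 0.86 -1.68  1.07] gap 14.2 tilt [0.0179 0.0166]
```

Call:
jog_arm(deltas="0 0.0003 0 0 0.015;0 0.0006 0 0 0.016;0 0.0006 0 0 0.017;0 0.0006 0 0 0.018")

```text
time: 19.53
tool_pos: [0.5967, -0.0807, 0.262]
tool_rot: [[0.997, -0.072, 0.016], [-0.072, -0.997, -0.017], [0.018, 0.016, -1.0]]
contact_force: [0.1, 0.2, -0.1]
finger_gap: 0.214
```

```bash
python3 mv.py
```

```text
t 19.53 rack xy mm [  2.4 -70.2] z 262.0 yawrel -0.09 F [ 0.09  0.24 -0.08] gap 18.3 tilt [0.0175 0.016 ]
```

Call:
jog_arm(deltas="0 0.001 0 0 0.018;0 0.0015 -0.015 0 0.018;0 0.002 -0.035 0 0.018;0 0.002 -0.055 0 0.02;0 0.002 -0.06 0 0.02")

```text
time: 19.95
tool_pos: [0.5962, -0.0816, 0.3248]
tool_rot: [[0.997, -0.072, 0.02], [-0.072, -0.997, -0.017], [0.021, 0.016, -1.0]]
contact_force: [0.6, -0.5, 0.4]
finger_gap: 0.236
```

Call:
jog_arm(deltas="0 0.15 -0.02 0 0.03;0 0.15 -0.02 0 0.03;0 0.15 -0.02 0 0.03;0 0.15 -0.02 0 0.03;0 0.15 -0.02 0 0.03")

```text
time: 20.37
tool_pos: [0.5832, -0.2385, 0.3477]
tool_rot: [[0.996, -0.081, 0.02], [-0.081, -0.996, -0.022], [0.022, 0.021, -1.0]]
contact_force: [0.2, -0.8, 0.3]
finger_gap: 0.353
```

```bash
python3 - <<'E'
from h import *
f=grab_frame('top');cv2.imwrite('pics/top20.png',f[:,:,::-1])
crop('top',f,300,215,395,285,'pics/t20.png')
f=grab_frame('scene');cv2.imwrite('pics/scene20.png',f[:,:,::-1])
crop('scene',f,270,200,370,280,'pics/s20.png')
E
python3 mv.py
```

```text
t 20.47 rack xy mm [   0.8 -222.1] z 346.7 yawrel -0.25 F [ 0.6   0.65 -0.44] gap 30.1 tilt [0.0209 0.0157]
```

View pics/t20.png

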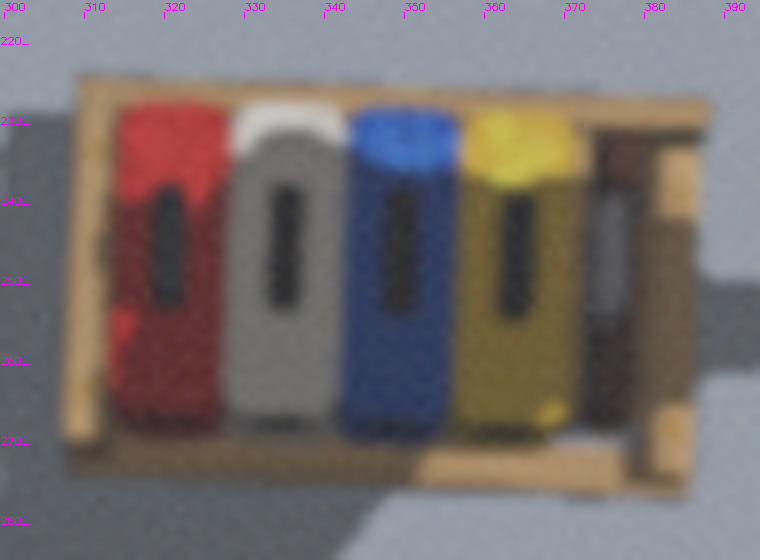

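View pics/s20.png

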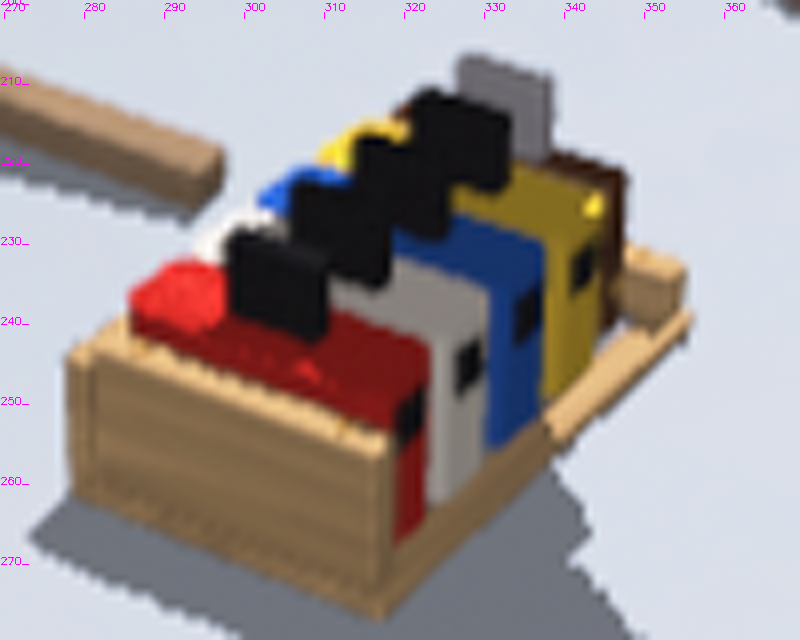

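```bash
cat > chk.py <<'E'
from over import *
from scipy.optimize import minimize
import sys
# tab-blob fit per case in top: compare x home offset
f=cv2.imread(sys.argv[1])[:,:,::-1].astype(float).max(2)
for name,y0 in zip(sys.argv[2].split(','),map(float,sys.argv[3].split(','))):
    u=proj('top',T(RACK,[[.003,y0,.1]]))[0];x0,yy0=int(u[0])-6,int(u[1])-13;w,h=13,27
    g=f[yy0:yy0+h,x0:x0+w]
    def cost(p):
        m=hullmask('top',T(RACK,box(p[0]-.02,p[0]+.02,p[1]-.006,p[1]+.006,.08,.112)),x0,yy0,w,h)
        m=cv2.GaussianBlur(m,(0,0),.7);A=np.c_[m.ravel(),np.ones(m.size)]
        return np.linalg.lstsq(A,g.ravel(),rcond=None)[1][0]
    r=min((minimize(cost,[a,y0+b],method='Nelder-Mead',options=dict(initial_simplex=[[a,y0+b],[a+.004,y0+b],[a,y0+b+.004]])) for a in(-.002,.004) for b in(-.002,.002)),key=lambda r:r.fun)
    print(name,np.round(r.x*1e3,1))
E
python3 chk.py pics/top0.png red,blue,yellow .0758,.0355,-.005
python3 chk.py pics/top20.png red,white,blue,yellow .0758,.0355,-.0045,-.0445
```

```text
red [ 1.4 79. ]
blue [ 0.7 38.5]
yellow [ 1.3 -2.4]
red [-2.6 76.6]
white [ 2.8 36.2]
blue [ 3.1 -3.4]
yellow [  2.2 -44. ]
```

Call:
jog_arm(deltas="-0.12 0.25 -0.04 0 0.03;-0.12 0.25 -0.04 0 0.03;-0.12 0.25 -0.04 0 0.03;-0.12 0.25 -0.04 0 0.03;-0.12 0.25 -0.04 0 0.03")

```text
time: 20.88
tool_pos: [0.4815, -0.4087, 0.3772]
tool_rot: [[0.997, -0.072, 0.02], [-0.072, -0.997, -0.016], [0.021, 0.014, -1.0]]
contact_force: [1.4, 0.2, 0.0]
finger_gap: 0.352
```

Call:
jog_arm(deltas="-0.1 0.17 0 0 0.03;-0.1 0.17 0 0 0.03;-0.1 0.17 0 0 0.03;-0.1 0.17 0 0 0.03;-0.1 0.17 0 0 0.03")

```text
time: 21.3
tool_pos: [0.368, -0.5725, 0.3769]
tool_rot: [[0.997, -0.072, 0.019], [-0.072, -0.997, -0.016], [0.02, 0.014, -1.0]]
contact_force: [-0.5, 0.5, -0.3]
finger_gap: 0.354
```

```bash
python3 - <<'E'
from h import *
f=grab_frame('top');cv2.imwrite('pics/top21.png',f[:,:,::-1])
crop('top',f,300,215,395,285,'pics/t21.png')
f=grab_frame('scene');cv2.imwrite('pics/scene21.png',f[:,:,::-1])
crop('scene',f,270,200,370,280,'pics/s21.png')
E
python3 mv.py
python3 chk.py pics/top21.png red,white,blue,yellow .0785,.0382,-.0024,-.044
```

```text
t 21.4 rack xy mm [-193.4 -579.1] z 376.5 yawrel -0.42 F [-0.75 -0.18  0.45] gap 29.8 tilt [0.0178 0.0158]
red [ 1.5 79.1]
white [ 2.3 38.7]
blue [ 1.9 -0.7]
yellow [  2.5 -41.8]
```

View pics/t21.png

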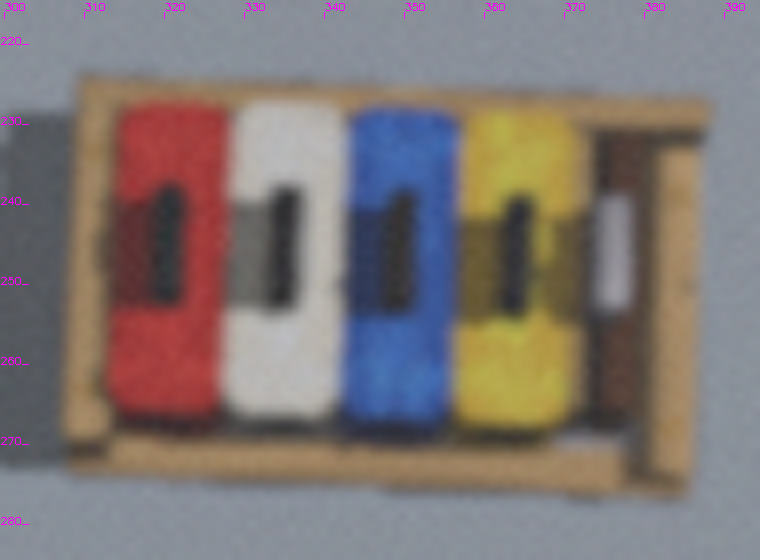

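View pics/s21.png

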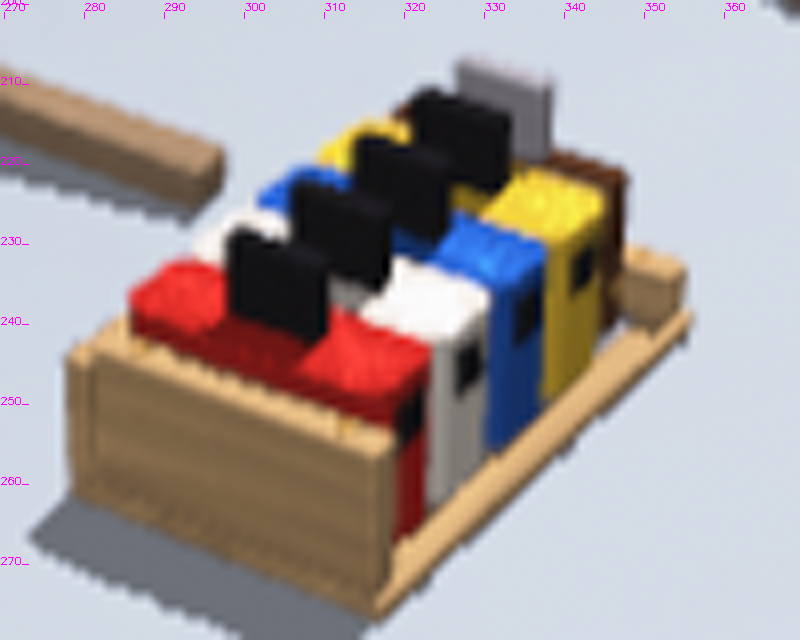

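```bash
python3 -c "
from workcell import *
print(job_done()); print(read_state()['time'])"
```

```text
the job is handed in; nothing more can be done
None
the job is handed in; nothing more can be done
```

The white case is in the row directly to the right of the red one, home against the back board, and the bookend is pushed up against the row. I handed the job in at about 21 s, with the arm well clear.

**What I did**
- **Making room:** I pushed the bookend right by its tab until about 8 N, then slid blue and yellow right together, with the fingers loosely around blue's tab.
- **Inserting white:** I slid the white case in from the front. It met the floor and then the board at about 6 N in x.
- **Closing the row:** I pushed the bookend left in small steps. It slid at about 4 N, then stiffened to 8.7 N, which is roughly 5 N on the row above its friction. I then eased off slowly; the tool reading fell to about zero with almost no spring-back.

**Last checks**
- The final pictures show red, white, blue, yellow and bookend touching, all upright.
- Tab spacings came out at 40.4, 39.4 and 41.1 mm (40 expected).
- The bookend tab sits about 32.6 mm from yellow's (32 expected).
- The depth estimates of the cases agree within 1 mm.

**What disagreed**
- **Room before insertion:** The contact readings put the opening at about 45 mm, but the top picture showed only about 38–40 mm, with about 4 mm left between yellow and the bookend. White's rounded corners pushed blue over the last bit, at about 1–1.5 N.
- **Tool tilt:** The tool tilted by about 1 to 1.5° over the job, and I allowed for it.
- **Final press:** The force left on the row is inferred, not measured. The bookend's friction should hold about 3.5 N.

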